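# Fetch the clipped torch from behind the bench things

### The job

The blue pencil torch is clipped in its holder behind the grey tin, the oil vial and the brass weight. First clear all three onto the cork mat; then pull the torch forward out of its spring clips and lay it centred in the V-notches of the torch rest while they wait on the mat; finally put the tin, the vial and the weight each back on the spot where it stood at the start, never tipping any of them over.

Things in the scene. Friction and masses are not known exactly. Their poses are not given: they have to be found in the camera images.
- holder: Fixed holder: C-shaped steel spring clips 14 mm wide at its y = -55 and +55 mm, on posts 47 mm high, base bar behind (x 13 to 47 mm, 5 mm high). Origin on the bench under the clipped torch's centre; z up, y along the torch, mouths open to -x, roughly toward the robot. At x = -52, y = -92, 0, 92 mm are flat dark discs, green rims; tin, vial and weight stand on them, one each, shuffled.
- torch_mid (a point): Centre of the blue pencil torch: cylinder 18 mm in diameter, 170 mm long along its own x, 70 g. Clipped, it lies level along the holder's y, centre 34 mm above the bench; fingers have room at its middle. It cannot be lifted out: pulled level along the holder's -x it resists with up to about 18 N, then the jaws snap open; free after 35 mm. It may lie either way round in the rest.
- tin_mid (a point): Centre of the open round grey tin, 60 mm in diameter, 36 mm high; this point is 18 mm above its underside; z up.
- vial_mid (a point): Square glass oil vial with a grey stopper: glass body 30 (own x) by 34 (own y) mm and 42 mm high, 64 mm with the stopper. This point is 21 mm above its underside, in the middle of the glass body; z up; its x and y sides stand within about 0.1 rad of the holder's.
- weight_mid (a point): Centre of the brass weight with a knob on top: 32 mm in diameter, 30 mm high over all; this point is 15 mm above its underside; z up.
- mat: Cork mat, fixed: 240 (own x) by 120 (own y) mm, 4 mm thick; origin at the centre of its underside on the bench, z up. The side area for the three things: their centres must be over the mat. It lies at the robot's left or right.
- rest: Fixed torch rest: wooden board 150 (own x) by 50 by 4 mm with two aluminium V-notched saddles, 14 mm wide, at x = -50 and +50 mm; each V is 33 mm wide at its top, 35 mm above the bench, bottom at 18 mm. Origin on the bench under the middle, z up. The torch lies along x, centre about 31 mm above the bench; fingers have room between the saddles. At the robot's other side from the mat.

How it is judged:
By the outcome, as a careful person would: the job done as asked, in the order asked, and still so for the second after the job is handed in, with the robot touching nothing.
It also fails if it takes over 141 s, if anything falls off the work surface, if the arm or the gripper's body presses on something with over 40 N, if the wrist force passes 120 N, or if a joint passes its speed limit or range.

### The arm

A 6-joint arm with a two-finger parallel gripper is mounted at the origin on a cart in front of the work surface, level with it; the furniture and walls round the work are solid. World frame = base frame: x ahead of the robot, y to its left, z up, the work surface at z = 0. Lengths are in m, angles in rad, forces in N, time in s.
With the tool pointing down it reaches from about 0.35 to 0.775 m from the base axis. Payload 7.3 kg.
Tool frame: the origin (TCP) lies at the very end of the fingers, on their centre line; the grasp point (between the pads) lies 19 mm behind it; x points along the fingers, y is the direction in which the jaws open and shut, and the axes are right-handed (so a half turn about x gives the same grasp; the last joint's range is limited). The gripper opens to 92 mm and grips with 3 to 60 N. Pads are 19 mm wide; open, the fingers measure 130 mm over their backs; the gripper's body (75 mm by 190 mm) begins 47 mm behind the grasp point.
Start: joints at [-1.361, 0.342, 1.524, -0, 1.275, -0.146], TCP at [0.183, -0.492, 0.227] pointing down, gripper open.
Joint ranges: [-2.53, 2.53], [-0.77, 2.02], [0.04, 2.7], [-1, 4.14], [0.28, 2.66], [-3.11, 3.11]. Speed limits (rad/s): [2.57, 2.57, 3.14, 3.14, 3.14, 3.14].

### API

Orientations are given as [roll, pitch, yaw] about the fixed x, y, z axes, in that order (R = Rz(yaw) Ry(pitch) Rx(roll)).
In Python, from cell import robot gives the robot as it stands.
- The arm moves only by the tool play_rows, never from a script. Its argument "moves" is a list that holds one entry, the list of rows, each a list of 5 numbers: the shift along the tool's x, y, z in m, then the turn about the tool's x in degrees, then the opening, from -1 (shut) to 1 (fully open), so that 0 is half open. A call has exactly 10 rows; each row shifts and turns the pose as measured when the row begins, along the tool's axes as they then stand; what a row does not reach is not made up. A row lasts 1/10 s, in which the tool goes at most 50 mm and 8.59 degrees, less where a joint would pass 70% of its speed; a pose out of reach is approached as far as the arm can. A call with a gripper value outside its range is refused whole. The fingers move at their own pace and stop on an object; "grip_force" is the grip in N (left out, the last holds). Time passes only in rows, so rows that do not move let the fingers close, or fill a call up. It gives the time, the measured TCP pose, the force and the opening at its end, in the units of the state.
- robot.observe(): the state, without advancing time (a new reading comes with each control period).
- robot.read_camera(name): name is "scene" or "top" or "wrist"; returns the picture (480x640x3 uint8, red, green, blue); there is no depth.
- robot.get_calibration(name): a dict with "mtx" (3x3 intrinsics, pixels), "view" (4x4, takes a point from world to camera coordinates). Camera axes: x right, y up, looking along -z (the intrinsics and any distortion apply to the point x, -y, -z); pixel columns grow to the right and rows downward; lengths in m; the calibration is good to about 2 mm. A picture is of the moment at which its call begins: read the wrist's pose just before it. get_calibration takes no time and is no camera call; for the wrist camera it gives the pose at the moment of the call.
- robot.hand_in(): hands the job in, once; it reports no verdict.
Trained networks look in the newest picture that a camera, given by its name, has taken for a name from the list of things; names that differ only in an ending like _2 or _b are one class to them, and where a whole thing is asked for, a point or a joint stands for the part that bears it (a point fixed in the world has none). Each returns a list of dicts, best first, with "score" (0 to 1); they miss things now and then, are a little off and sometimes report something else, mostly with a low value. They report only what shows in the picture. A call takes as long as a camera call.
- robot.spot_in(camera, label): "point" ([column, row] in pixels, amid what is visible of it).
The state is a dict: "time": time; "qpos": joint angles; "qvel": joint speeds; "joint_efforts": joint torques, N m; "tool_pos": TCP position; "tool_rot": TCP orientation; "contact_force": force on the tool from outside, world axes, zero at the start; "torque": the same for the moment, N m; "opening": finger opening in m.
Only numpy, scipy, OpenCV 4.12 (cv2) and the standard library are available. Lean on these libraries where they do the work, as an engineer would, in place of code of your own. Each camera call takes 0.05 s, during which the arm holds its last target.

## Working session

There is one attempt and no reset: what is moved stays moved. The work goes in short steps, Python scripts to look and compute and a tool call to move; the robot and the scene stay as the last step left them, time stands still between calls to the robot, and variables do not carry over. Pictures are saved under pics/ and viewed, and the job is handed in when it is done.

Besides the shell and the picture viewer there is one more tool, called as name(argument=value, ...), one argument or row to a line, values as JSON. play_rows: Moves the arm, as the interface text tells. Its arguments: {"type":"object","properties":{"moves":{"type":"array"},"grip_force":{"type":"number"}},"required":["moves"]}

```bash
ls; mkdir -p pics; python3 - <<'E'
from cell import robot
import cv2
print(robot.observe())
for c in ["scene","top","wrist"]:
    im=robot.read_camera(c); cv2.imwrite(f"pics/{c}0.png",im[:,:,::-1])
    k=robot.get_calibration(c); print(c,k)
for c in ["scene","top"]:
    for l in ["holder","torch_mid","tin_mid","vial_mid","weight_mid","mat","rest"]:
        r=robot.spot_in(c,l); print(c,l,[(x["point"],round(x["score"],2)) for x in r[:3]])
E
```

```text
pics
{'time': 0.0, 'qpos': array([-1.36101911e+00,  3.42718209e-01,  1.52500659e+00,  2.76463268e-06,
        1.27539466e+00, -1.45992600e-01]), 'qvel': array([-5.04366560e-04,  7.68015818e-04, -4.51230680e-05,  4.58933475e-04,
       -1.31993458e-03, -1.85802022e-04]), 'joint_efforts': array([-2.71181350e-03, -4.31251431e+01, -2.44221997e+01,  7.15353596e-02,
        5.60469856e-02, -1.21575290e-04]), 'tool_pos': array([ 0.18280468, -0.49171764,  0.22605095]), 'tool_rot': array([-1.71852042,  1.56926952,  1.77884124]), 'contact_force': array([-0.20006944, -0.33456288,  0.1918497 ]), 'torque': array([0.02142238, 0.07595978, 0.04230161]), 'opening': 0.09203721436005761}
scene {'mtx': array([[456.49449823,   0.        , 326.0574676 ],
       [  0.        , 456.49449823, 240.27318538],
       [  0.        ,   0.        ,   1.        ]]), 'view': array([[-0.99948944,  0.02965302, -0.0118982 ,  0.49010555],
       [-0.02577298, -0.52814394,  0.84876365, -0.03686703],
       [ 0.01888445,  0.84863695,  0.52863853, -0.9843327 ],
       [ 0.        ,  0.        ,  0.        ,  1.        ]])}
[... 791 characters left out ...]
1,  8.45299565e-02,  9.69573512e-01,
        -3.88603232e-01],
       [ 0.00000000e+00,  0.00000000e+00,  0.00000000e+00,
         1.00000000e+00]])}
scene holder [([292.0, 257.2], 0.7)]
scene torch_mid [([297.7, 244.6], 0.62)]
scene tin_mid [([322.7, 230.8], 0.94)]
scene vial_mid [([318.2, 272.1], 0.67)]
scene weight_mid [([326.7, 251.9], 0.52)]
scene mat [([337.3, 362.2], 0.91)]
scene rest [([337.2, 362.6], 0.35), ([297.7, 245.1], 0.16)]
top holder [([325.5, 227.6], 0.74)]
top torch_mid [([332.9, 215.2], 0.59)]
top tin_mid [([365.9, 243.6], 0.72)]
top vial_mid [([284.7, 239.7], 0.67)]
top weight_mid [([286.0, 239.1], 0.49)]
top mat [([330.1, 215.0], 0.17)]
top rest [([441.0, 242.9], 0.63)]
```

View pics/top0.png

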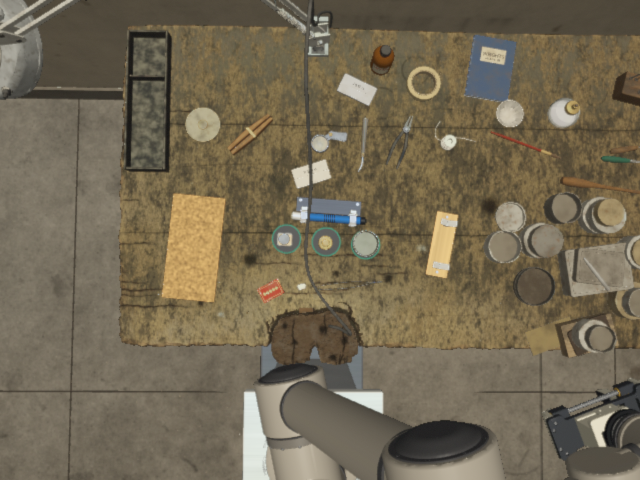

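View pics/scene0.png

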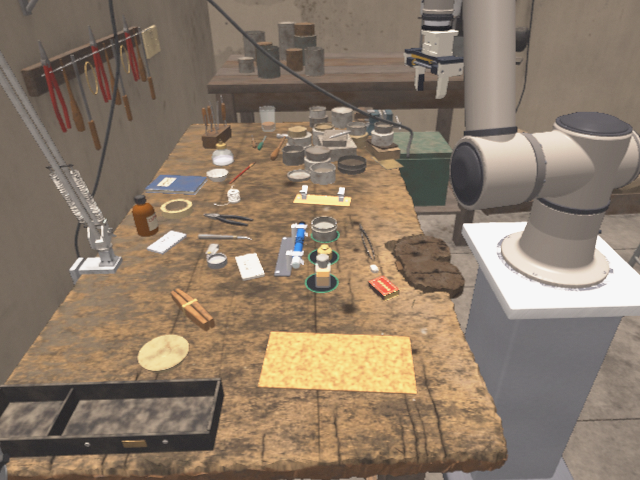

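View pics/wrist0.png

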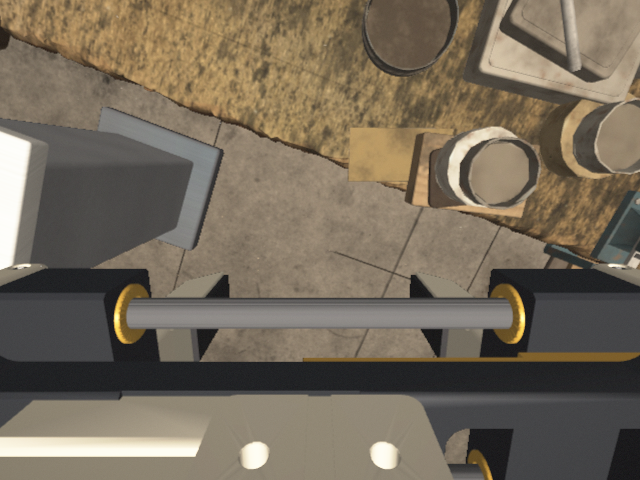

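```bash
cat > h.py <<'E'
import numpy as np, cv2
from scipy.spatial.transform import Rotation as R
def bp(k,px,z):
    """pixel -> world on plane z"""
    M=k["mtx"];V=k["view"]
    p=np.array([(px[0]-M[0,2])/M[0,0],(px[1]-M[1,2])/M[1,1],1.])
    d=V[:3,:3].T@np.array([p[0],-p[1],-1.]); c=-V[:3,:3].T@V[:3,3]
    return c+d*(z-c[2])/d[2]
def pj(k,P):
    P=np.atleast_2d(P);c=P@k["view"][:3,:3].T+k["view"][:3,3]
    u=c*[1,-1,-1];u=u@k["mtx"].T
    return u[:,:2]/u[:,2:]
def rot(o): return R.from_euler("xyz",o["tool_rot"]).as_matrix()
E
python3 - <<'E'
from cell import robot
from h import *
k=robot.get_calibration("top");s=robot.get_calibration("scene")
for n,p,z in [("vial stop",(285,239),.064),("vial disc",(286.5,239),0),("weight",(326,242),.03),("tin",(365,244),.036),("torch L",(293,215),.034),("torch R",(366,221),.034),
 ("mat",(175,195),.004),("mat",(225,198),.004),("mat",(214,301),.004),("mat",(163,297),.004),("rest",(434,211),.004),("rest",(458,214),.004),("rest",(447,278),.004),("rest",(426,275),.004)]:
    print(n,bp(k,p,z).round(4))
im=cv2.imread("pics/top0.png");cv2.imwrite("pics/topz.png",cv2.resize(im[180:310,150:470],None,fx=2.5,fy=2.5,interpolation=cv2.INTER_CUBIC))
im=cv2.imread("pics/scene0.png");cv2.imwrite("pics/scz.png",cv2.resize(im[170:310,220:420],None,fx=4,fy=4,interpolation=cv2.INTER_CUBIC))
print(rot(robot.observe()))
E
```

```text
vial stop [0.4931 0.0651 0.064 ]
vial disc [0.4956 0.0646 0.    ]
weight [ 0.4885 -0.026   0.03  ]
tin [ 0.4846 -0.1139  0.036 ]
torch L [0.5486 0.0491 0.034 ]
torch R [ 0.5368 -0.1161  0.034 ]
mat [0.5944 0.3219 0.004 ]
mat [0.5888 0.2072 0.004 ]
mat [0.3519 0.2284 0.004 ]
mat [0.3602 0.3444 0.004 ]
rest [ 0.564  -0.2781  0.004 ]
rest [ 0.5576 -0.3345  0.004 ]
rest [ 0.4084 -0.3085  0.004 ]
rest [ 0.4149 -0.2594  0.004 ]
[[ 2.56734464e-05  3.48407633e-01 -9.37343118e-01]
 [-1.22141856e-04 -9.37343110e-01 -3.48407634e-01]
 [-9.99999992e-01  1.23433653e-04  1.84903268e-05]]
```

View pics/topz.png

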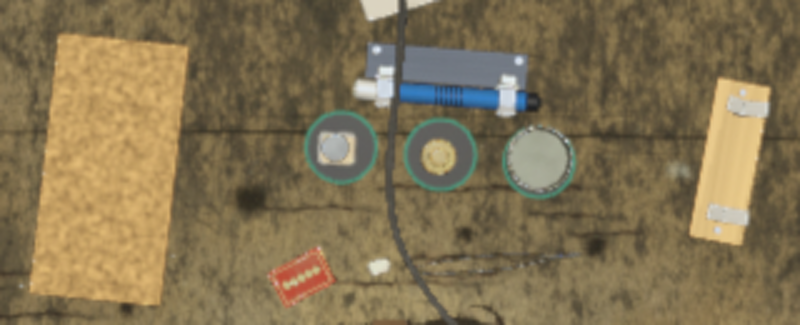

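View pics/scz.png

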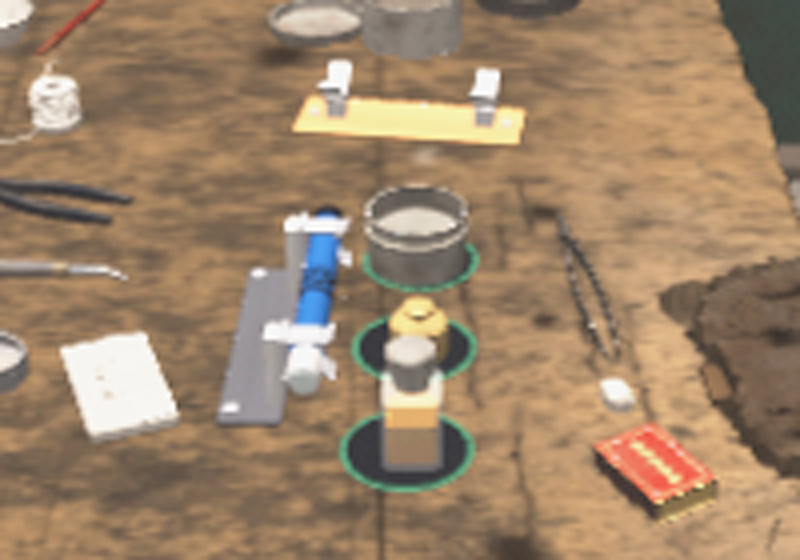

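```bash
python3 - <<'E'
from cell import robot
from h import *
k=robot.get_calibration("top");s=robot.get_calibration("scene");w=robot.get_calibration("wrist")
for px in [(310,20),(308,100),(308,230),(330,300)]:
    P=np.array([bp(k,px,z) for z in np.arange(0,1.2,.15)])
    print(px,np.c_[P,pj(s,P)].round(2).tolist())
o=robot.observe()
V=w["view"];c=-V[:3,:3].T@V[:3,3]
print("cam in tool",rot(o).T@(c-o["tool_pos"]), rot(o).T@(V[:3,:3].T@[0,0,-1]))
E
```

```text
(310, 20) [[1.01, 0.02, 0.0, 75.91, 274.27], [0.94, 0.01, 0.15, 88.54, 209.84], [0.88, 0.01, 0.3, 103.64, 132.83], [0.81, 0.01, 0.45, 122.01, 39.19], [0.74, 0.01, 0.6, 144.82, -77.16], [0.67, 0.01, 0.75, 173.93, -225.58], [0.6, 0.01, 0.9, 212.34, -421.48], [0.53, 0.01, 1.05, 265.38, -691.96]]
(308, 100) [[0.82, 0.02, 0.0, 167.63, 272.6], [0.78, 0.02, 0.15, 176.26, 208.31], [0.73, 0.02, 0.3, 186.57, 131.48], [0.69, 0.02, 0.45, 199.12, 38.02], [0.64, 0.02, 0.6, 214.7, -78.1], [0.59, 0.01, 0.75, 234.59, -226.28], [0.55, 0.01, 0.9, 260.85, -421.91], [0.5, 0.01, 1.05, 297.13, -692.13]]
(308, 230) [[0.52, 0.02, 0.0, 313.67, 267.85], [0.51, 0.01, 0.15, 315.92, 204.3], [0.5, 0.01, 0.3, 318.62, 128.28], [0.49, 0.01, 0.45, 321.91, 35.72], [0.48, 0.01, 0.6, 325.99, -79.43], [0.48, 0.01, 0.75, 331.22, -226.59], [0.47, 0.01, 0.9, 338.13, -421.26], [0.46, 0.01, 1.05, 347.7, -690.89]]
(330, 300) [[0.36, -0.04, 0.0, 386.51, 252.17], [0.37, -0.03, 0.15, 385.66, 192.13], [0.38, -0.03, 0.3, 384.64, 119.99], [0.39, -0.02, 0.45, 383.4, 31.68], [0.4, -0.01, 0.6, 381.83, -78.93], [0.41, -0.01, 0.75, 379.82, -221.48], [0.42, -0.0, 0.9, 377.13, -412.16], [0.43, 0.01, 1.05, 373.34, -680.31]]
cam in tool [-0.15756173  0.00041817 -0.06557736] [9.69534611e-01 2.74274830e-04 2.44954206e-01]
```

```bash
python3 - <<'E'
from h import *
im=cv2.imread("pics/scene0.png");cv2.imwrite("pics/a.png",cv2.resize(im[0:170,190:450],None,fx=3,fy=3,interpolation=cv2.INTER_CUBIC))
im=cv2.imread("pics/top0.png");cv2.imwrite("pics/b.png",cv2.resize(im[190:370,240:420],None,fx=3.3,fy=3.3,interpolation=cv2.INTER_CUBIC))
E
```

```text
(no output)
```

View pics/a.png

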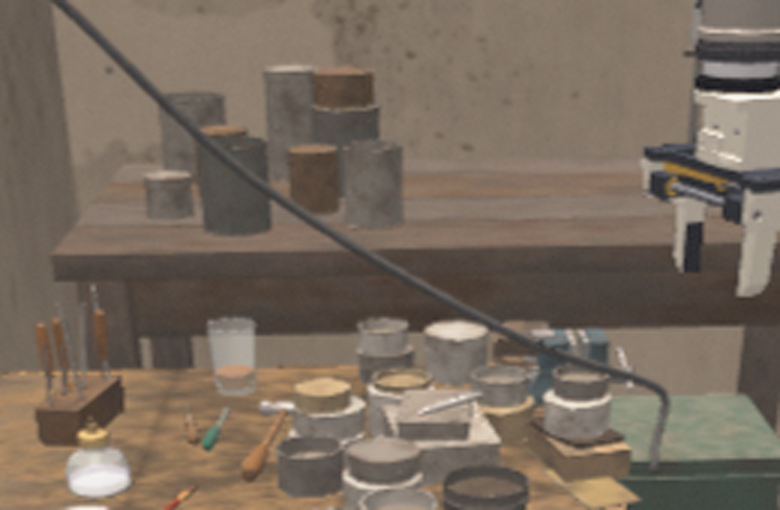

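View pics/b.png

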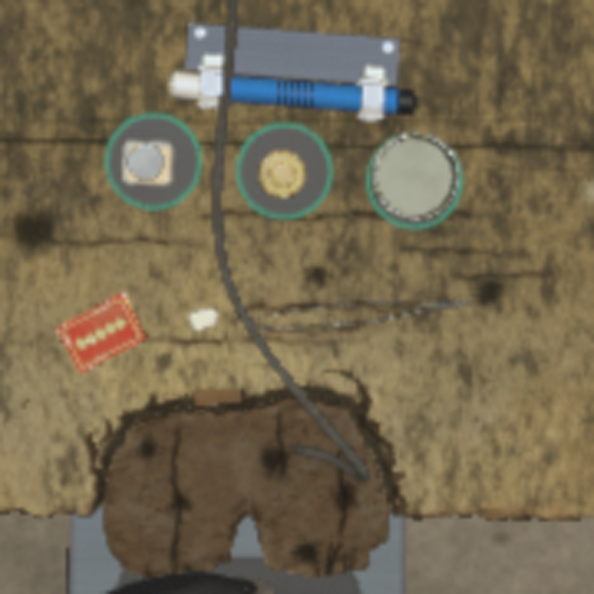

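```bash
python3 - <<'E'
from cell import robot
from h import *
k=robot.get_calibration("top");s=robot.get_calibration("scene")
for c in (k,s): print("cam",(-c["view"][:3,:3].T@c["view"][:3,3]).round(3))
for a,b in [((350,335),(411,127)),((330,327),(407,157)),((308,230),(320,85)),((330,300),(385,117))]:
    zs=np.arange(0,1.2,.005)
    P=np.array([bp(k,a,z) for z in zs]);e=np.linalg.norm(pj(s,P)-b,axis=1);i=e.argmin();print(P[i].round(3),e[i].round(1))
E
```

```text
cam [0.449 0.012 1.233]
cam [0.507 0.801 0.557]
[ 0.314 -0.063  0.275] 3.3
[ 0.322 -0.029  0.225] 4.3
[0.496 0.014 0.375] 0.6
[ 0.379 -0.025  0.305] 0.5
```

```bash
cat >> h.py <<'E'
def plan(o,P,yaw_deg,n):
    """n equal rows: world shift/n and turn/n; rows in tool axes, rotating; print list"""
    Rm=rot(o); cy=np.degrees(np.arctan2(Rm[1,1],Rm[0,1])); d=-((yaw_deg-cy+180)%360-180)  # + turn about tool x = -yaw
    D=np.array(P)-o["tool_pos"]; print("yaw",cy.round(2),"turn",round(d,2),"shift",D.round(4),"F",o["contact_force"].round(1),"op",round(o["opening"],4))
    for i in range(n):
        a=np.radians(cy-d*i/n); X=np.array([0,0,-1.]);Y=np.array([np.cos(a),np.sin(a),0]);Z=np.cross(X,Y)
        print([round(float(v@D/n),4) for v in (X,Y,Z)],round(d/n,2))
E
python3 - <<'E'
from cell import robot
from h import *
plan(robot.observe(),(.44,-.16,.22),-94,10)
E
```

```text
yaw -69.61 turn 24.39 shift [ 0.2571  0.3321 -0.0068] F [ 0.1  0.2 -0.5] op 0.0923
[0.0007, -0.0222, -0.0357] 2.44
[0.0007, -0.0237, -0.0347] 2.44
[0.0007, -0.0251, -0.0337] 2.44
[0.0007, -0.0265, -0.0326] 2.44
[0.0007, -0.0279, -0.0314] 2.44
[0.0007, -0.0292, -0.0302] 2.44
[0.0007, -0.0305, -0.0289] 2.44
[0.0007, -0.0317, -0.0276] 2.44
[0.0007, -0.0328, -0.0262] 2.44
[0.0007, -0.0339, -0.0248] 2.44
```

play_rows(
  moves=[
    [[0.001,-0.022,-0.036,2.4,1],[0.001,-0.024,-0.035,2.4,1],[0.001,-0.025,-0.034,2.4,1],[0.001,-0.027,-0.033,2.4,1],[0.001,-0.028,-0.031,2.4,1],[0.001,-0.029,-0.03,2.4,1],[0.001,-0.031,-0.029,2.4,1],[0.001,-0.032,-0.028,2.4,1],[0.001,-0.033,-0.026,2.4,1],[0.001,-0.034,-0.025,2.4,1]],
  ],
  grip_force=30,
)

```text
time: 1.85
tool_pos: [0.4498, -0.1524, 0.2165]
tool_rot: [2.189, 1.565, -1.043]
contact_force: [0.4, -0.8, -0.0]
opening: 0.0914
```

```bash
python3 - <<'E'
from cell import robot
from h import *
o=robot.observe();k=robot.get_calibration("wrist");im=robot.read_camera("wrist");cv2.imwrite("pics/w1.png",im[:,:,::-1])
cv2.imwrite("pics/s1.png",robot.read_camera("scene")[:,:,::-1])
print(o["tool_pos"],o["qpos"].round(3))
plan(o,(.42,-.03,.22),-94,1)
for l in ["torch_mid","tin_mid","weight_mid","vial_mid","holder"]:
    r=robot.spot_in("wrist",l); print(l,[(x["point"],round(x["score"],2)) for x in r[:2]])
np.save("w1.npy",np.vstack([k["view"]]))
E
```

```text
[ 0.44977576 -0.15243798  0.21647108] [-0.486  0.257  1.675 -0.003  1.204  1.176]
yaw -95.17 turn -1.17 shift [-0.0298  0.1224  0.0035] F [ 0.4 -0.8 -0. ] op 0.0914
[-0.0035, -0.1193, 0.0407] -1.17
torch_mid [([183.7, 143.4], 0.64), ([278.0, 188.6], 0.57)]
tin_mid [([278.6, 188.5], 0.59)]
weight_mid [([197.5, 197.7], 0.7)]
vial_mid [([101.4, 197.1], 0.81)]
holder [([186.8, 132.4], 0.92), ([100.1, 198.0], 0.21)]
```

View pics/w1.png

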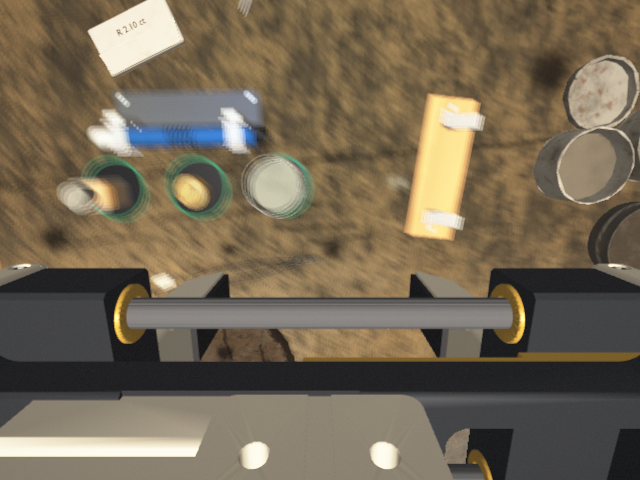

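View pics/s1.png

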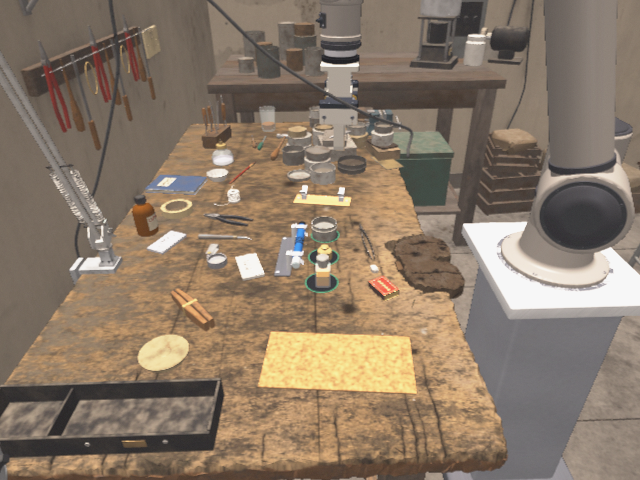

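play_rows(
  moves=[
    [[0,-0.004,0.002,-0.1,1],[0,-0.004,0.002,-0.1,1],[0,-0.004,0.002,-0.1,1],[0,-0.004,0.002,-0.1,1],[0,-0.004,0.002,-0.1,1],[0,-0.004,0.002,-0.1,1],[0,-0.004,0.002,-0.1,1],[0,-0.004,0.002,-0.1,1],[0,-0.004,0.002,-0.1,1],[0,0,0,0,1]],
  ],
)

```text
time: 3.2
tool_pos: [0.4304, -0.1167, 0.2164]
tool_rot: [2.078, 1.565, -1.141]
contact_force: [0.0, -0.6, -0.1]
opening: 0.092
```

play_rows(
  moves=[
    [[0,-0.004,0.001,0,1],[0,-0.003,0,0,1],[0,-0.003,0,0,1],[0,-0.003,0,0,1],[0,-0.003,0,0,1],[0,-0.003,0,0,1],[0,-0.003,0,0,1],[0,-0.003,0,0,1],[0,-0.003,0,0,1],[0,0,0,0,1]],
  ],
)

```text
time: 4.2
tool_pos: [0.432, -0.0863, 0.2162]
tool_rot: [2.1, 1.565, -1.119]
contact_force: [-0.6, -0.1, -0.2]
opening: 0.0917
```

```bash
python3 - <<'E'
from cell import robot
from h import *
o=robot.observe();print(o["joint_efforts"].round(2),o["contact_force"].round(2),o["tool_pos"])
im=robot.read_camera("scene")[:,:,::-1];cv2.imwrite("pics/s2.png",cv2.resize(im[0:200,200:460],None,fx=3,fy=3))
cv2.imwrite("pics/t2.png",robot.read_camera("top")[:,:,::-1])
E
```

```text
[  0.13 -34.35 -23.5    0.07  -0.08   0.06] [-0.56 -0.11 -0.16] [ 0.43195466 -0.08627002  0.21622277]
```

View pics/s2.png

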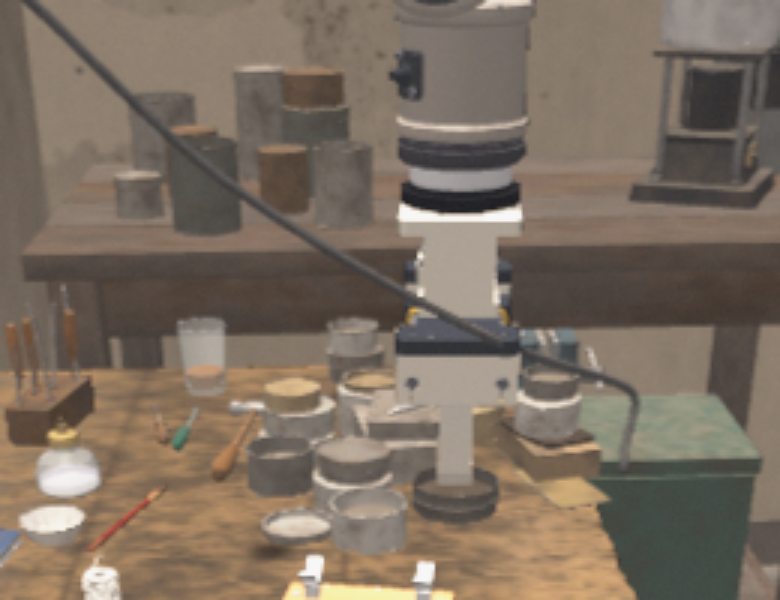

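View pics/t2.png

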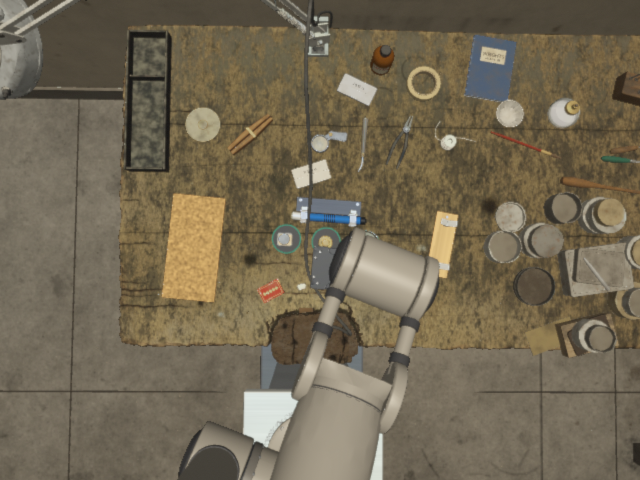

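play_rows(
  moves=[
    [[0,-0.002,0,0,1],[0,-0.002,0,0,1],[0,-0.002,0,0,1],[0,-0.002,0,0,1],[0,-0.002,0,0,1],[0,-0.002,0,0,1],[0,-0.002,0,0,1],[0,-0.002,0,0,1],[0,-0.002,0,0,1],[0,-0.002,0,0,1]],
  ],
)

```text
time: 5.3
tool_pos: [0.4337, -0.0653, 0.2161]
tool_rot: [2.097, 1.565, -1.124]
contact_force: [0.6, -0.4, -0.0]
opening: 0.0919
```

play_rows(
  moves=[
    [[0,-0.002,0,0,1],[0,-0.002,0,0,1],[0,-0.002,0,0,1],[0,-0.002,0,0,1],[0,-0.002,0,0,1],[0,-0.002,0,0,1],[0,-0.002,0,0,1],[0,-0.002,0,0,1],[0,-0.002,0,0,1],[0,-0.002,0,0,1]],
  ],
)

```text
time: 6.3
tool_pos: [0.4354, -0.0436, 0.216]
tool_rot: [2.097, 1.565, -1.124]
contact_force: [0.0, -0.4, 0.9]
opening: 0.0917
```

```bash
python3 - <<'E'
from cell import robot
from h import *
o=robot.observe();print(o["joint_efforts"].round(2),o["contact_force"].round(2),o["tool_pos"])
im=robot.read_camera("scene")[:,:,::-1];cv2.imwrite("pics/s3.png",cv2.resize(im[0:200,200:460],None,fx=3,fy=3))
im=robot.read_camera("top")[:,:,::-1];cv2.imwrite("pics/t3.png",cv2.resize(im[190:370,240:420],None,fx=3.3,fy=3.3,interpolation=cv2.INTER_CUBIC))
E
```

```text
[-2.600e-01 -3.402e+01 -2.351e+01  3.000e-02 -9.000e-02 -7.000e-02] [ 0.03 -0.36  0.86] [ 0.43539745 -0.04357173  0.21601086]
```

View pics/s3.png

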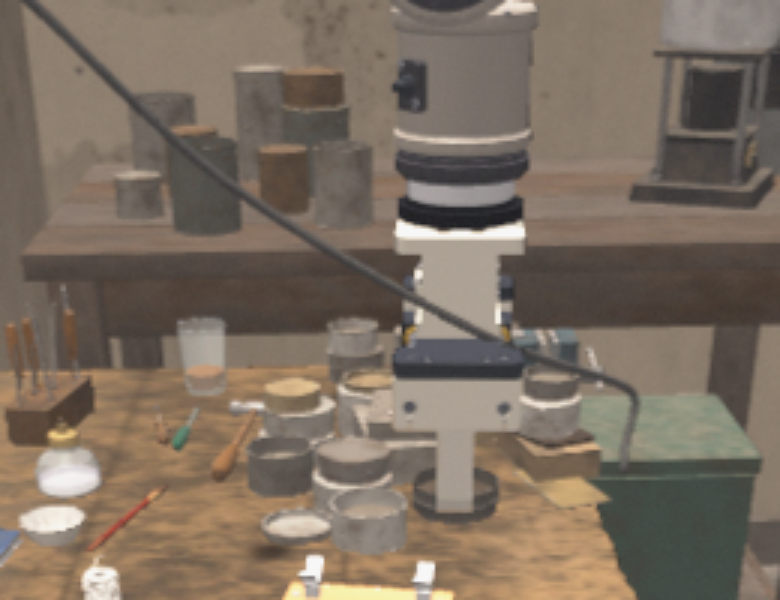

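View pics/t3.png

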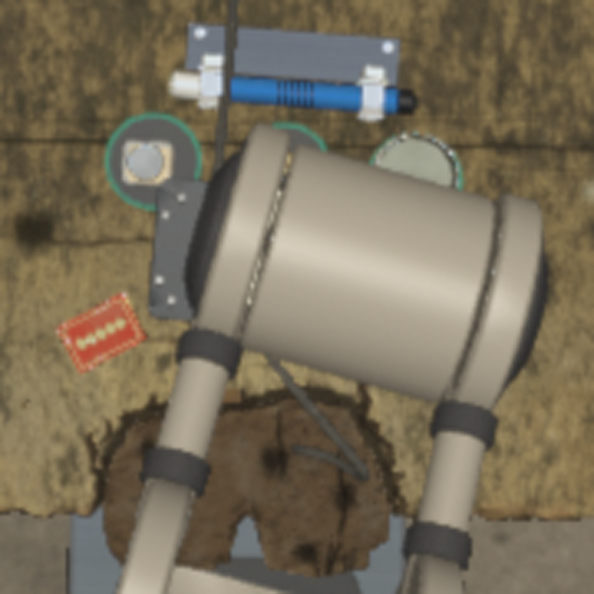

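play_rows(
  moves=[
    [[0,-0.002,0,0,1],[0,-0.002,0,0,1],[0,-0.002,0,0,1],[0,-0.002,0,0,1],[0,-0.002,0,0,1],[0,-0.002,0,0,1],[0,-0.002,0,0,1],[0,-0.002,0,0,1],[0,-0.002,0,0,1],[0,-0.002,0,0,1]],
  ],
)

```text
time: 7.4
tool_pos: [0.4371, -0.022, 0.2159]
tool_rot: [2.094, 1.565, -1.127]
contact_force: [0.0, 0.0, -0.2]
opening: 0.0915
```

play_rows(
  moves=[
    [[0,-0.002,0,0,1],[0,-0.002,0,0,1],[0,-0.002,0,0,1],[0,-0.002,0,0,1],[0,-0.002,0,0,1],[0,-0.002,0,0,1],[0,-0.002,0,0,1],[0,-0.002,0,0,1],[0,-0.002,0,0,1],[0,-0.002,0,0,1]],
  ],
)

```text
time: 8.4
tool_pos: [0.4388, -0.0003, 0.2158]
tool_rot: [2.097, 1.565, -1.123]
contact_force: [-0.9, -0.9, 0.0]
opening: 0.0916
```

play_rows(
  moves=[
    [[0,-0.003,0,0,1],[0,-0.003,0,0,1],[0,-0.003,0,0,1],[0,-0.003,0,0,1],[0,-0.003,0,0,1],[0,-0.003,0,0,1],[0,-0.002,0,0,1],[0,-0.002,0,0,1],[0,-0.002,0,0,1],[0,-0.002,0,0,1]],
  ],
)

```text
time: 9.4
tool_pos: [0.441, 0.0281, 0.2156]
tool_rot: [2.093, 1.565, -1.128]
contact_force: [0.1, -0.1, 0.3]
opening: 0.0915
```

```bash
python3 - <<'E'
from cell import robot
from h import *
o=robot.observe();print(o["joint_efforts"].round(2),o["contact_force"].round(2),o["tool_pos"])
im=robot.read_camera("scene")[:,:,::-1];cv2.imwrite("pics/s4.png",cv2.resize(im[0:200,200:460],None,fx=3,fy=3))
im=robot.read_camera("top")[:,:,::-1];cv2.imwrite("pics/t4.png",cv2.resize(im[190:370,240:420],None,fx=3.3,fy=3.3,interpolation=cv2.INTER_CUBIC))
E
```

```text
[-2.400e-01 -3.457e+01 -2.351e+01  2.000e-02 -1.000e-01 -7.000e-02] [ 0.13 -0.08  0.3 ] [0.44101154 0.02812437 0.21563727]
```

View pics/s4.png

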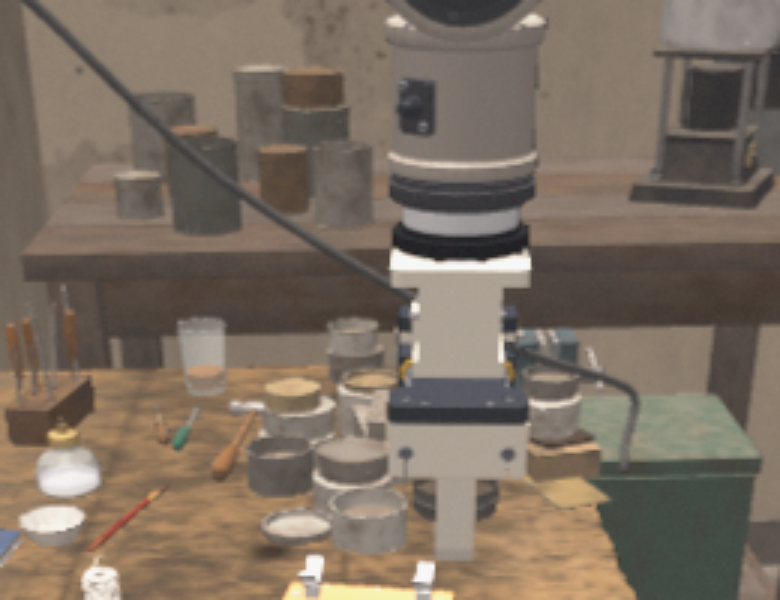

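View pics/t4.png

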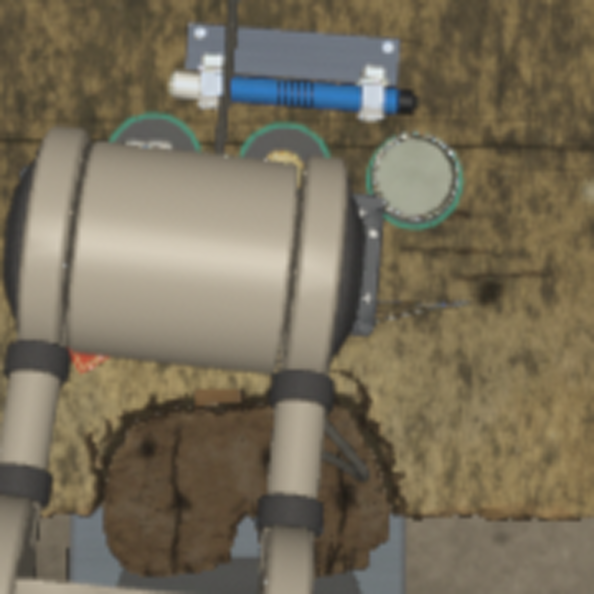

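play_rows(
  moves=[
    [[0,0.01,0.003,-1.2,1],[0,0.012,0.004,0,1],[0,0.012,0.003,0,1],[0,0.012,0,0,1],[0,0.01,0,0,1],[0,0.004,0,0,1],[0,0,0,0,1],[0,0,0,0,1],[0,0,0,0,1],[0,0,0,0,1]],
  ],
)

```text
time: 10.5
tool_pos: [0.4268, -0.035, 0.2159]
tool_rot: [2.146, 1.565, -1.055]
contact_force: [0.6, 0.5, 1.0]
opening: 0.0917
```

```bash
python3 - <<'E'
from cell import robot
from h import *
o=robot.observe();k=robot.get_calibration("wrist");im=robot.read_camera("wrist")[:,:,::-1];cv2.imwrite("pics/w2.png",im)
np.save("w2.npy",k["view"])
cv2.imwrite("pics/w2z.png",cv2.resize(im[40:280,120:520],None,fx=2,fy=2,interpolation=cv2.INTER_CUBIC))
print(o["tool_pos"]);plan(o,o["tool_pos"],-94,1)
zs={"torch_mid":.034,"tin_mid":.018,"weight_mid":.02,"vial_mid":.03}
for l in zs:
    r=robot.spot_in("wrist",l); print(l,[(x["point"],round(x["score"],2)) for x in r[:2]], bp(k,r[0]["point"],zs[l]).round(4) if r else 0)
E
```

```text
[ 0.42682007 -0.03502974  0.21594384]
yaw -93.4 turn 0.6 shift [0. 0. 0.] F [0.6 0.5 1. ] op 0.0917
[0.0, 0.0, 0.0] 0.6
torch_mid [([305.9, 107.7], 0.57), ([41.2, 176.9], 0.17)] [ 0.5419 -0.0304  0.034 ]
tin_mid [([390.9, 156.5], 0.6)] [ 0.4917 -0.1151  0.018 ]
weight_mid [([300.7, 165.7], 0.72)] [ 0.488  -0.0209  0.02  ]
vial_mid [([212.8, 160.2], 0.63), ([43.6, 176.5], 0.4)] [0.4987 0.0665 0.03  ]
```

View pics/w2z.png

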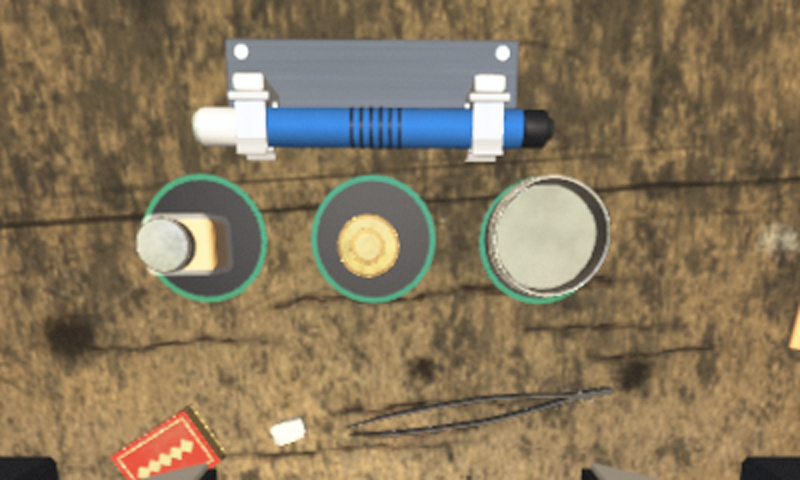

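```bash
cat > m.py <<'E'
from h import *
from cell import robot
M=robot.get_calibration("wrist")["mtx"]
k={"mtx":M,"view":np.load("w2.npy")}
f=lambda u,v,z:bp(k,(u/2+119.75,v/2+39.75),z)
if __name__=="__main__":
    a,b=f(192,127,.034),f(554,127,.034);print("torch",a,b,(a+b)/2,np.linalg.norm(a-b),"yaw",np.degrees(np.arctan2(a[1]-b[1],a[0]-b[0]))-90)
    d=[f(205,238,.001),f(374,238,.001),f(541.5,238,.001)];print("discs",*d,np.linalg.norm(d[0]-d[1]),np.linalg.norm(d[2]-d[1]))
    print("weight",f(368,245,.03),"tin",f(548,235,.036),"vial",f(165,245,.064))
    print("bar corners",f(226,39,.005),f(518,41,.005))
E
python3 m.py
```

```text
torch [0.55085913 0.05524918 0.034     ] [ 0.54081894 -0.11757642  0.034     ] [ 0.54583904 -0.03116362  0.034     ] 0.17311699232482233 yaw -3.3248210585639555
discs [0.50014418 0.06484271 0.001     ] [ 0.49473267 -0.02702994  0.001     ] [ 0.48935514 -0.11832583  0.001     ] 0.09203188910091079 0.09145412780638022
weight [ 0.49128404 -0.02466141  0.03      ] tin [ 0.49085098 -0.11403873  0.036     ] vial [0.49677031 0.06587877 0.064     ]
bar corners [0.59595378 0.04063898 0.005     ] [ 0.58659222 -0.10625712  0.005     ]
```

play_rows(
  moves=[
    [[0.01,-0.015,-0.009,0,0.3],[0.012,-0.015,-0.009,0,0.3],[0.012,-0.015,-0.009,0,0.3],[0.012,-0.015,-0.009,0,0.3],[0.012,-0.015,-0.009,0,0.3],[0.012,-0.015,-0.009,0,0.3],[0.012,-0.015,-0.01,0,0.3],[0.014,0,0,0,0.3],[0,0,0,0,0.3],[0,0,0,0,0.3]],
  ],
)

```text
time: 11.75
tool_pos: [0.5013, 0.0698, 0.1168]
tool_rot: [2.372, 1.562, -0.829]
contact_force: [0.3, -0.2, 0.9]
opening: 0.0599
```

```bash
cat > lk.py <<'E'
import sys
from m import *
def look(name,crop=None,fx=2,cam="wrist"):
    o=robot.observe();c=robot.get_calibration(cam);im=robot.read_camera(cam)[:,:,::-1]
    if crop: im=cv2.resize(im[crop[1]:crop[3],crop[0]:crop[2]],None,fx=fx,fy=fx,interpolation=cv2.INTER_CUBIC)
    cv2.imwrite(f"pics/{name}.png",im);return o,c
E
python3 - <<'E'
from lk import *
o,c=look("w3");plan(o,(.4968,.0659,.006),-93.35,1);print(o["tool_pos"])
print("vial base right",f(230,243,0))
E
```

```text
yaw -93.39 turn -0.04 shift [-0.0045 -0.0039 -0.1108] F [ 0.3 -0.2  0.9] op 0.0599
[0.1108, 0.0042, 0.0042] -0.04
[0.50125071 0.06983853 0.11680039]
vial base right [0.49672738 0.05182658 0.        ]
```

View pics/w3.png

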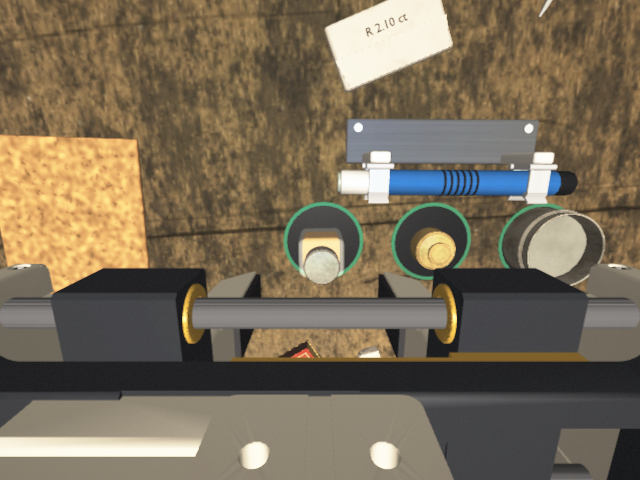

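```bash
python3 - <<'E'
from lk import *
c=robot.get_calibration("wrist")
for n,p,z in [("stopper",(321.5,263.5),.064),("vialdisc",(323.5,241.5),.001),("torchL",(338,182),.034),("torchR",(577,183),.034),("weight",(438,252),.03),("wdisc",(431.5,241),.001),("shoulder L",(299,240),.042),("shoulder R",(345,240),.042)]: print(n,bp(c,p,z).round(4))
E
```

```text
stopper [0.4999 0.0675 0.064 ]
vialdisc [0.4996 0.065  0.001 ]
torchL [0.5508 0.0524 0.034 ]
torchR [ 0.5399 -0.1196  0.034 ]
weight [ 0.4931 -0.0222  0.03  ]
wdisc [ 0.4945 -0.0269  0.001 ]
shoulder L [0.5117 0.0828 0.042 ]
shoulder R [0.5097 0.0496 0.042 ]
```

play_rows(
  moves=[
    [[0.012,0.0035,0.003,0,0.3],[0.014,0,0,0,0.3],[0.014,0,0,0,0.3],[0.014,0,0,0,0.3],[0.014,0,0,0,0.3],[0.014,0,0,0,0.3],[0.01,0,0,0,0.3],[0.006,0,0,0,0.3],[0.003,0,0,0,0.3],[0,0,0,0,0.3]],
  ],
)

```text
time: 12.8
tool_pos: [0.5041, 0.0628, 0.0209]
tool_rot: [2.897, 1.548, -0.308]
contact_force: [0.3, -0.3, 0.5]
opening: 0.0594
```

```bash
python3 - <<'E'
from lk import *
o,c=look("w4");plan(o,(.498,.0665,.006),-93.35,1);print(o["tool_pos"])
E
```

```text
yaw -93.66 turn -0.31 shift [-0.0061  0.0037 -0.0149] F [ 0.3 -0.3  0.5] op 0.0594
[0.0149, -0.0033, 0.0063] -0.31
[0.50410366 0.06280487 0.02091937]
```

View pics/w4.png

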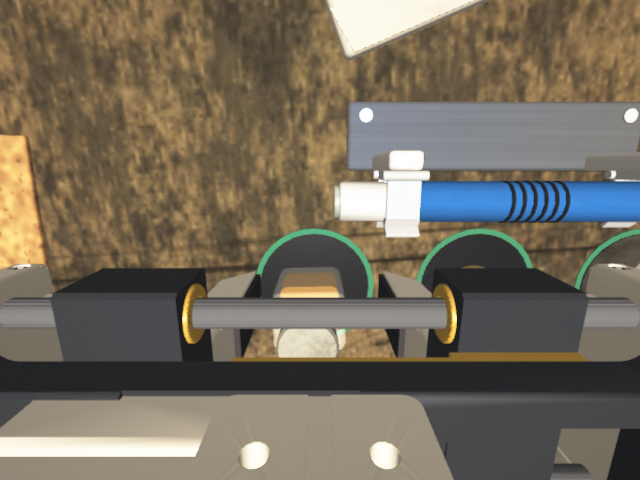

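play_rows(
  moves=[
    [[0.003,-0.001,0.002,0,0.3],[0.003,-0.001,0.001,0,0.3],[0.003,-0.001,0.001,0,0.3],[0.003,0,0.001,0,0.3],[0.002,0,0.001,0,0.3],[0,0,0,0,0.3],[0,0,0,0,0.3],[0,0,0,0,0.3],[0,0,0,0,0.3],[0,0,0,0,0.3]],
  ],
)

```text
time: 13.85
tool_pos: [0.4992, 0.0665, 0.0071]
tool_rot: [2.93, 1.545, -0.275]
contact_force: [-0.0, -0.7, 0.7]
opening: 0.06
```

```bash
cat > st.py <<'E'
from lk import *
def st(P,yaw,n=1):
    o=robot.observe();plan(o,P,yaw,n);r=rot(o);print("pos",o["tool_pos"].round(4),"toolx",r[:,0].round(4),"tilt/deg",np.degrees(np.arccos(-r[2,0])).round(2),"in-tool needed",(r.T@(np.array(P)-o["tool_pos"])).round(4))
E
python3 -c "
from st import *
st((.498,.0665,.006),-93.35)"
```

```text
yaw -93.64 turn -0.29 shift [-0.0012 -0.     -0.0011] F [-0.  -0.7  0.7] op 0.06
[0.0011, 0.0001, 0.0012] -0.29
pos [0.4992 0.0665 0.0071] toolx [ 0.0244 -0.0069 -0.9997] tilt/deg 1.45 in-tool needed [0.001  0.0001 0.0012]
```

play_rows(
  moves=[
    [[0,0,0.001,0,0.1],[0,0,0,0,0],[0,0,0,0,-0.2],[0,0,0,0,-0.4],[0,0,0,0,-0.5],[0,0,0,0,-0.5],[0,0,0,0,-0.5],[0,0,0,0,-0.5],[0,0,0,0,-0.5],[0,0,0,0,-0.5]],
  ],
  grip_force=20,
)

```text
time: 14.85
tool_pos: [0.4982, 0.0666, 0.0072]
tool_rot: [2.935, 1.545, -0.27]
contact_force: [0.5, 0.3, 0.2]
opening: 0.0338
```

```bash
python3 -c "
from st import *
st((.498,.0665,.006),-93.35)"
```

```text
yaw -93.65 turn -0.3 shift [-0.0002 -0.0001 -0.0012] F [0.5 0.3 0.2] op 0.0338
[0.0012, 0.0001, 0.0002] -0.3
pos [0.4982 0.0666 0.0072] toolx [ 0.0248 -0.0069 -0.9997] tilt/deg 1.47 in-tool needed [0.0012 0.0001 0.0003]
```

play_rows(
  moves=[
    [[-0.015,0,0,0,-0.5],[-0.025,0,0,0,-0.5],[-0.025,0,0,0,-0.5],[-0.015,-0.01,0.006,0,-0.5],[0,-0.03,0.018,0,-0.5],[0,-0.04,0.024,0,-0.5],[0,-0.04,0.024,0,-0.5],[0,-0.04,0.024,0,-0.5],[0,-0.03,0.018,0,-0.5],[0,-0.008,0.004,0,-0.5]],
  ],
)

```text
time: 15.85
tool_pos: [0.3892, 0.2775, 0.0862]
tool_rot: [2.988, 1.544, -0.223]
contact_force: [0.7, -0.9, -0.7]
opening: 0.0336
```

```bash
python3 -c "
from st import *
st((.39,.28,.012),-93.65)"
```

```text
yaw -94.02 turn -0.37 shift [ 0.0008  0.0025 -0.0742] F [ 0.7 -0.9 -0.7] op 0.0336
[0.0742, -0.0026, -0.0007] -0.37
pos [0.3892 0.2775 0.0862] toolx [ 0.0264 -0.006  -0.9996] tilt/deg 1.55 in-tool needed [ 0.0741 -0.0029  0.0013]
```

play_rows(
  moves=[
    [[0.008,-0.002,0,0,-0.5],[0.012,0,0,0,-0.5],[0.012,0,0,0,-0.5],[0.012,0,0,0,-0.5],[0.01,0,0,0,-0.5],[0.007,0,0,0,-0.5],[0.004,0,0,0,-0.5],[0.003,0,0,0,-0.5],[0,0,0,0,-0.5],[0,0,0,0,-0.5]],
  ],
)

```text
time: 16.85
tool_pos: [0.3947, 0.2748, 0.0129]
tool_rot: [2.946, 1.543, -0.269]
contact_force: [-0.5, 0.3, -0.3]
opening: 0.034
```

```bash
python3 -c "
from st import *
st((.39,.28,.012),-93.65)
look('w5')"
```

```text
yaw -94.17 turn -0.52 shift [-0.0047  0.0052 -0.0009] F [-0.5  0.3 -0.3] op 0.034
[0.0009, -0.0049, 0.0051] -0.52
pos [0.3947 0.2748 0.0129] toolx [ 0.0271 -0.0075 -0.9996] tilt/deg 1.61 in-tool needed [ 0.0007 -0.0049  0.0051]
```

View pics/w5.png

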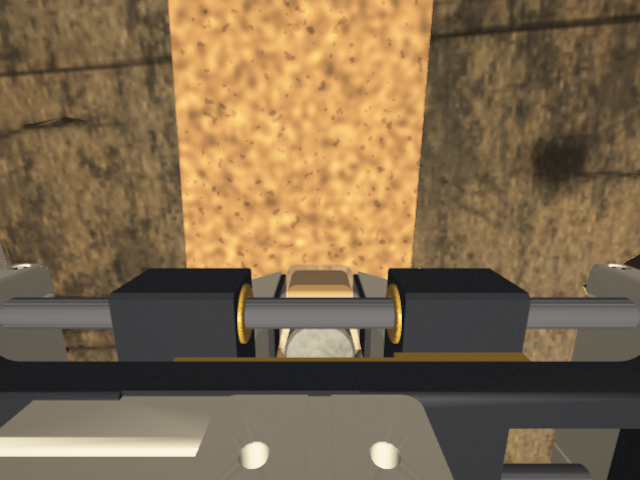

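play_rows(
  moves=[
    [[0.001,0,0,0,-0.5],[0.001,0,0,0,-0.5],[0,0,0,0,-0.5],[0,0,0,0,-0.2],[0,0,0,0,0],[0,0,0,0,0.2],[0,0,0,0,0.3],[0,0,0,0,0.3],[-0.01,0,0,0,0.3],[-0.02,0,0,0,0.3]],
  ],
)

```text
time: 17.9
tool_pos: [0.393, 0.2749, 0.0413]
tool_rot: [2.891, 1.544, -0.323]
contact_force: [0.4, 0.3, 1.0]
opening: 0.0597
```

```bash
python3 -c "
from st import *
st((.425,-.028,.11),-93.35,7)
st((.492,-.0235,.11),-93.35,7)
"
```

```text
yaw -94.13 turn -0.78 shift [ 0.032  -0.3029  0.0687] F [0.4 0.3 1. ] op 0.0597
[-0.0098, 0.0428, -0.0077] -0.11
[-0.0098, 0.0428, -0.0076] -0.11
[-0.0098, 0.0429, -0.0075] -0.11
[-0.0098, 0.0429, -0.0074] -0.11
[-0.0098, 0.0429, -0.0073] -0.11
[-0.0098, 0.0429, -0.0073] -0.11
[-0.0098, 0.0429, -0.0072] -0.11
pos [0.393  0.2749 0.0413] toolx [ 0.0252 -0.0084 -0.9996] tilt/deg 1.52 in-tool needed [-0.0653  0.3002 -0.0554]
yaw -94.13 turn -0.78 shift [ 0.099  -0.2984  0.0687] F [0.4 0.3 1. ] op 0.0597
[-0.0098, 0.0415, -0.0172] -0.11
[-0.0098, 0.0415, -0.0171] -0.11
[-0.0098, 0.0416, -0.017] -0.11
[-0.0098, 0.0416, -0.0169] -0.11
[-0.0098, 0.0416, -0.0168] -0.11
[-0.0098, 0.0417, -0.0168] -0.11
[-0.0098, 0.0417, -0.0167] -0.11
pos [0.393  0.2749 0.0413] toolx [ 0.0252 -0.0084 -0.9996] tilt/deg 1.52 in-tool needed [-0.0636  0.2909 -0.1219]
```

play_rows(
  moves=[
    [[-0.03,0,0,0,0.3],[-0.03,0.01,-0.005,0,0.3],[-0.005,0.035,-0.015,-0.1,0.3],[0,0.042,-0.017,-0.1,0.3],[0,0.044,-0.018,-0.1,0.3],[0,0.044,-0.018,-0.1,0.3],[0,0.044,-0.018,-0.1,0.3],[0,0.042,-0.017,-0.1,0.3],[0,0.022,-0.01,-0.1,0.3],[0,0,0,0,0.3]],
  ],
)

```text
time: 18.9
tool_pos: [0.4971, -0.0244, 0.1254]
tool_rot: [3.037, 1.528, -0.159]
contact_force: [0.1, 0.2, -0.7]
opening: 0.0594
```

```bash
python3 -c "
from st import *
st((.492,-.0235,.004),-93.35)
look('w6')
look('s6',cam='scene')"
```

```text
yaw -93.12 turn 0.23 shift [-0.0051  0.0009 -0.1214] F [ 0.1  0.2 -0.7] op 0.0594
[0.1214, -0.0006, 0.0051] 0.23
pos [ 0.4971 -0.0244  0.1254] toolx [ 0.042  -0.0067 -0.9991] tilt/deg 2.44 in-tool needed [ 0.1211 -0.0011  0.0103]
```

View pics/w6.png

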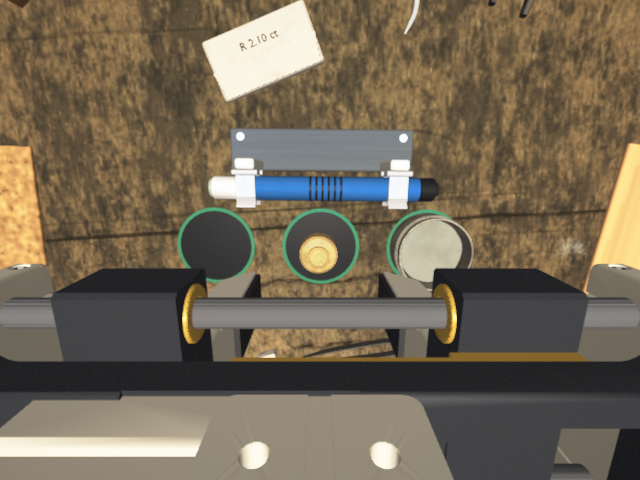

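View pics/s6.png

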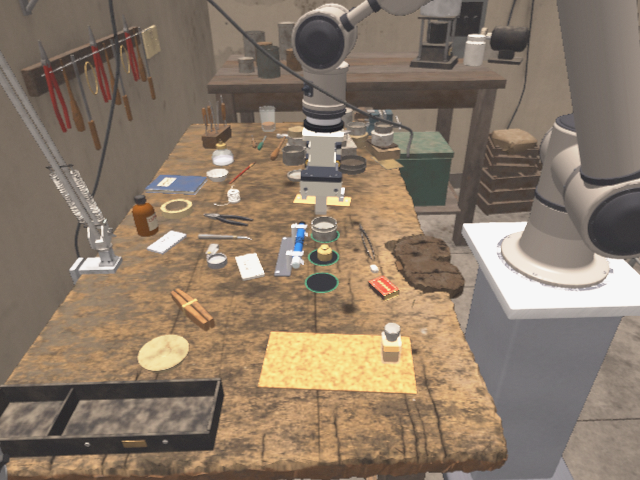

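```bash
python3 - <<'E'
from lk import *
c=robot.get_calibration("wrist")
im=cv2.imread("pics/w6.png");cv2.imwrite("pics/w6z.png",cv2.resize(im[160:300,170:490],None,fx=2.5,fy=2.5,interpolation=cv2.INTER_CUBIC))
for n,p,z in [("vialdisc",(217,245.5),.001),("wdisc",(320.5,246),.001),("weight knob",(319,251),.03),("weight body",(319,254),.015),("tin rim",(434,252),.036),("tin rim low",(434,252),.03),("torch",(210,188),.034),("torch",(438,188),.034)]: print(n,bp(c,p,z).round(4))
r=robot.spot_in("wrist","tin_mid");print(r[0],bp(c,r[0]["point"],.018))
r=robot.spot_in("wrist","weight_mid");print(r[0],bp(c,r[0]["point"],.015))
E
```

```text
vialdisc [0.498 0.067 0.001]
wdisc [ 0.4928 -0.0236  0.001 ]
weight knob [ 0.4952 -0.0223  0.03  ]
weight body [ 0.4891 -0.022   0.015 ]
tin rim [ 0.4911 -0.1112  0.036 ]
tin rim low [ 0.4895 -0.1133  0.03  ]
torch [0.5487 0.0566 0.034 ]
torch [ 0.5398 -0.114   0.034 ]
{'point': [429.1, 244.8], 'score': 0.87} [ 0.49280877 -0.11332521  0.018     ]
{'point': [316.1, 254.8], 'score': 0.65} [ 0.48849321 -0.01956959  0.015     ]
```

View pics/w6z.png

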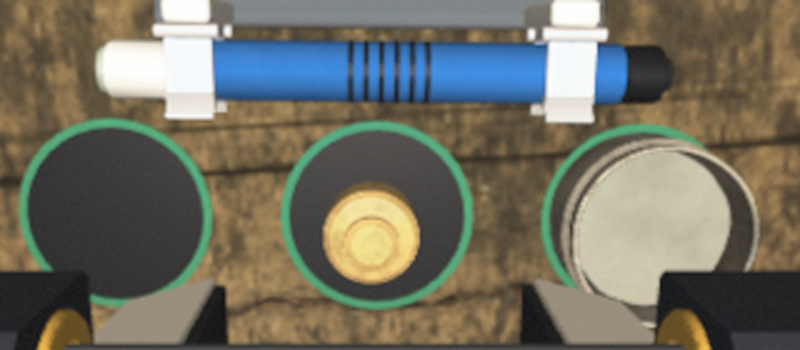

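play_rows(
  moves=[
    [[0.01,0,0.003,0,0.1],[0.014,0,0.003,0,0.1],[0.014,0,0.003,0,0.1],[0.014,0,0.002,0,0.1],[0.014,0,0,0,0.1],[0.014,0,0,0,0.1],[0.012,0,0,0,0.1],[0.008,0,0,0,0.1],[0.004,0,0,0,0.1],[0,0,0,0,0.1]],
  ],
)

```text
time: 20.1
tool_pos: [0.4841, -0.0113, 0.0169]
tool_rot: [2.948, 1.528, -0.222]
contact_force: [0.6, -0.3, 0.6]
opening: 0.0505
```

```bash
python3 -c "
from st import *
st((.4915,-.0235,.004),-93.35)
look('w7')"
```

```text
yaw -91.63 turn 1.72 shift [ 0.0074 -0.0122 -0.0129] F [ 0.6 -0.3  0.6] op 0.0505
[0.0129, 0.012, -0.0078] 1.72
pos [ 0.4841 -0.0113  0.0169] toolx [ 0.0416 -0.0094 -0.9991] tilt/deg 2.45 in-tool needed [ 0.0133  0.0119 -0.0072]
```

View pics/w7.png

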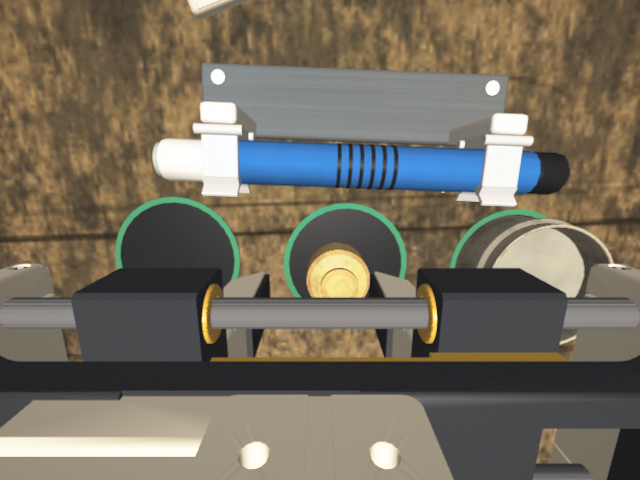

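play_rows(
  moves=[
    [[0,0.004,-0.002,0.6,0.1],[0,0.004,-0.002,0.6,0.1],[0,0.003,-0.002,0.5,0.1],[0,0.001,-0.001,0,0.1],[0.003,0,0,0,0.1],[0.003,0,0,0,0.1],[0,0,0,0,0.1],[0,0,0,0,0.1],[0,0,0,0,0.1],[0,0,0,0,0.1]],
  ],
)

```text
time: 21.15
tool_pos: [0.4901, -0.0226, 0.0096]
tool_rot: [2.999, 1.531, -0.201]
contact_force: [-0.2, 0.1, -0.7]
opening: 0.0504
```

```bash
python3 -c "
from st import *
st((.4915,-.0235,.004),-93.35)
look('w8')"
```

```text
yaw -93.36 turn -0.01 shift [ 0.0014 -0.0009 -0.0056] F [-0.2  0.1 -0.7] op 0.0504
[0.0056, 0.0008, -0.0014] -0.01
pos [ 0.4901 -0.0226  0.0096] toolx [ 0.0391 -0.0079 -0.9992] tilt/deg 2.28 in-tool needed [ 0.0057  0.0008 -0.0012]
```

View pics/w8.png

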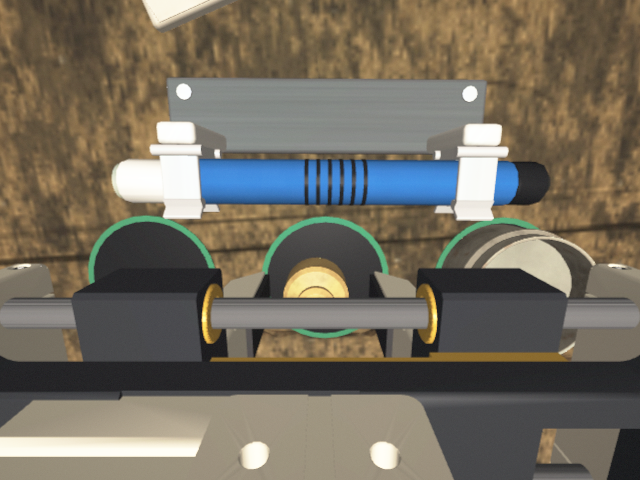

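play_rows(
  moves=[
    [[0.003,0,-0.001,0,0.1],[0.003,0,0,0,0.1],[0,0,0,0,0.1],[0,0,0,0,0],[0,0,0,0,-0.2],[0,0,0,0,-0.4],[0,0,0,0,-0.5],[0,0,0,0,-0.5],[0,0,0,0,-0.5],[0,0,0,0,-0.5]],
  ],
  grip_force=25,
)

```text
time: 22.2
tool_pos: [0.4915, -0.0227, 0.0032]
tool_rot: [3.001, 1.531, -0.199]
contact_force: [0.3, 0.8, -1.1]
opening: 0.031
```

```bash
python3 -c "
from st import *
st((.475,.277,.12),-93.35)"
```

```text
yaw -93.35 turn -0.0 shift [-0.0165  0.2997  0.1168] F [ 0.3  0.8 -1.1] op 0.031
[-0.1168, -0.2982, 0.034] -0.0
pos [ 0.4915 -0.0227  0.0032] toolx [ 0.0393 -0.0079 -0.9992] tilt/deg 2.3 in-tool needed [-0.1197 -0.2975  0.0293]
```

play_rows(
  moves=[
    [[-0.015,0,0,0,-0.5],[-0.025,0,0,0,-0.5],[-0.025,-0.005,0,0,-0.5],[-0.01,-0.025,0.003,0,-0.5],[0,-0.04,0.005,0,-0.5],[0,-0.045,0.006,0,-0.5],[0,-0.045,0.006,0,-0.5],[0,-0.045,0.005,0,-0.5],[0,-0.045,0.004,0,-0.5],[0,-0.03,0,0,-0.5]],
  ],
)

```text
time: 23.2
tool_pos: [0.4756, 0.2652, 0.0778]
tool_rot: [2.996, 1.532, -0.213]
contact_force: [-0.4, -0.9, -1.6]
opening: 0.0308
```

play_rows(
  moves=[
    [[0.005,-0.008,0,0,-0.5],[0.01,0,0,0,-0.5],[0.01,0,0,0,-0.5],[0.01,0,0,0,-0.5],[0.008,0,0,0,-0.5],[0.004,0,0,0,-0.5],[0,0,0,0,-0.5],[0,0,0,0,-0.5],[0,0,0,0,-0.5],[0,0,0,0,-0.5]],
  ],
)

```text
time: 24.2
tool_pos: [0.4771, 0.2703, 0.0253]
tool_rot: [2.912, 1.535, -0.298]
contact_force: [-0.1, 0.4, -1.4]
opening: 0.0311
```

```bash
python3 -c "
from st import *
st((.475,.277,.008),-93.35)
look('w9')"
```

```text
yaw -93.95 turn -0.6 shift [-0.0021  0.0067 -0.0173] F [-0.1  0.4 -1.4] op 0.0311
[0.0173, -0.0065, 0.0026] -0.6
pos [0.4771 0.2703 0.0253] toolx [ 0.0338 -0.0104 -0.9994] tilt/deg 2.03 in-tool needed [ 0.0171 -0.0067  0.0032]
```

View pics/w9.png

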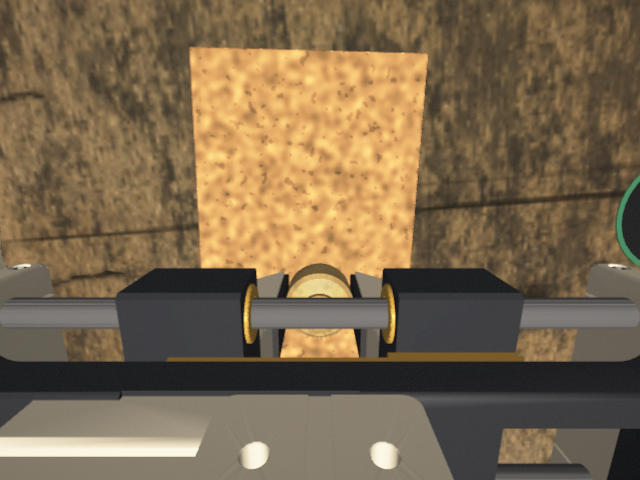

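play_rows(
  moves=[
    [[0.006,0,0,0,-0.5],[0.006,0,0,0,-0.5],[0.003,0,0,0,-0.5],[0.001,0,0,0,-0.5],[0,0,0,0,-0.5],[0,0,0,0,-0.5],[0,0,0,0,-0.5],[0,0,0,0,-0.5],[0,0,0,0,-0.5],[0,0,0,0,-0.5]],
  ],
)

```text
time: 25.25
tool_pos: [0.478, 0.2707, 0.0085]
tool_rot: [2.938, 1.534, -0.271]
contact_force: [-1.0, -0.0, -1.6]
opening: 0.0308
```

play_rows(
  moves=[
    [[0.001,0,0,0,-0.5],[0,0,0,0,-0.3],[0,0,0,0,-0.1],[0,0,0,0,0],[0,0,0,0,0.1],[0,0,0,0,0.1],[-0.01,0,0,0,0.1],[-0.025,0,0,0,0.1],[-0.025,0,0,0,0.1],[-0.025,0,0,0,0.1]],
  ],
)

```text
time: 26.25
tool_pos: [0.4734, 0.2708, 0.0941]
tool_rot: [2.829, 1.539, -0.381]
contact_force: [-1.0, 0.1, 0.4]
opening: 0.0508
```

```bash
python3 -c "
from st import *
st((.49,-.114,.11),-93.35)"
```

```text
yaw -93.92 turn -0.57 shift [ 0.0166 -0.3848  0.0159] F [-1.   0.1  0.4] op 0.0508
[-0.0159, 0.3827, -0.0429] -0.57
pos [0.4734 0.2708 0.0941] toolx [ 0.0299 -0.012  -0.9995] tilt/deg 1.85 in-tool needed [-0.0107  0.3829 -0.0432]
```

play_rows(
  moves=[
    [[0,0.02,-0.002,0,0.6],[0,0.035,-0.004,-0.1,0.6],[0,0.045,-0.005,-0.1,0.6],[0,0.045,-0.005,-0.1,0.6],[0,0.045,-0.005,-0.1,0.6],[0,0.045,-0.005,-0.1,0.6],[0,0.045,-0.005,-0.1,0.6],[0,0.045,-0.005,0,0.6],[0,0.035,-0.004,0,0.6],[0,0.01,0,0,0.6]],
  ],
)

```text
time: 27.25
tool_pos: [0.4967, -0.1114, 0.112]
tool_rot: [3.024, 1.517, -0.168]
contact_force: [0.1, -0.1, -0.5]
opening: 0.0736
```

play_rows(
  moves=[
    [[0,0,0,0,0.6],[0,0,0,0,0.6],[0,0,0,0,0.6],[0,0,0,0,0.6],[0,0,0,0,0.6],[0,0,0,0,0.6],[0,0,0,0,0.6],[0,0,0,0,0.6],[0,0,0,0,0.6],[0,0,0,0,0.6]],
  ],
)

```text
time: 28.25
tool_pos: [0.4963, -0.1064, 0.1129]
tool_rot: [3.048, 1.518, -0.14]
contact_force: [-0.0, -0.4, -0.3]
opening: 0.0737
```

```bash
python3 -c "
from st import *
st((.49,-.114,.008),-93.35)
look('w10')"
```

```text
yaw -92.65 turn 0.7 shift [-0.0063 -0.0076 -0.1049] F [-0.  -0.4 -0.3] op 0.0737
[0.1049, 0.0079, 0.0059] 0.7
pos [ 0.4963 -0.1064  0.1129] toolx [ 0.0527 -0.0074 -0.9986] tilt/deg 3.05 in-tool needed [0.1045 0.0073 0.0115]
```

View pics/w10.png

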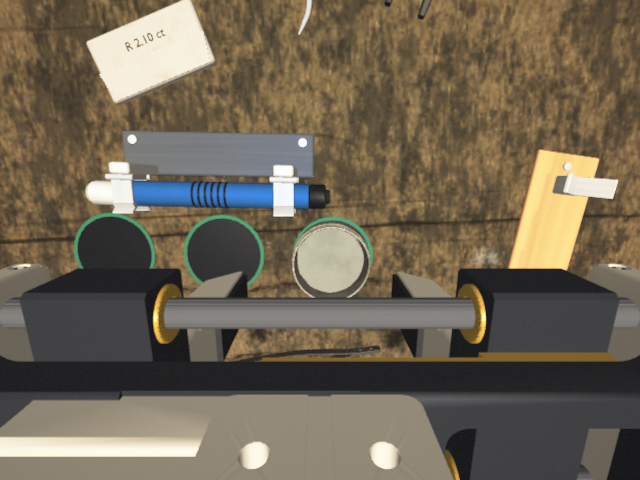

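```bash
python3 - <<'E'
from lk import *
c=robot.get_calibration("wrist")
for n,p,z in [("vdisc",(115,253),.001),("wdisc",(224,253),.001),("tin rim",(331,261),.036),("L",(291,262),.036),("R",(371,262),.036),("torch",(87,192),.034),("torch",(330,197),.034)]: print(n,bp(c,p,z).round(4))
E
```

```text
vdisc [0.4995 0.0644 0.001 ]
wdisc [ 0.4952 -0.0271  0.001 ]
tin rim [ 0.4929 -0.1159  0.036 ]
L [ 0.4935 -0.0863  0.036 ]
R [ 0.4907 -0.1455  0.036 ]
torch [0.5513 0.0561 0.034 ]
torch [ 0.5398 -0.1171  0.034 ]
```

play_rows(
  moves=[
    [[0.008,0.002,0.003,0.3,0.6],[0.014,0.002,0.003,0.2,0.6],[0.014,0.002,0.002,0.2,0.6],[0.014,0.002,0.001,0,0.6],[0.012,0,0,0,0.6],[0.008,0,0,0,0.6],[0.004,0,0,0,0.6],[0,0,0,0,0.6],[0,0,0,0,0.6],[0,0,0,0,0.6]],
  ],
)

```text
time: 29.3
tool_pos: [0.4893, -0.116, 0.0337]
tool_rot: [3.058, 1.518, -0.145]
contact_force: [0.5, -1.2, 0.7]
opening: 0.0736
```

```bash
python3 -c "
from st import *
st((.492,-.115,.008),-93.35)
look('w11')"
```

```text
yaw -93.53 turn -0.18 shift [ 0.0027  0.001  -0.0257] F [ 0.5 -1.2  0.7] op 0.0736
[0.0257, -0.0012, -0.0026] -0.18
pos [ 0.4893 -0.116   0.0337] toolx [ 0.0525 -0.0077 -0.9986] tilt/deg 3.04 in-tool needed [ 0.0258 -0.0013 -0.0013]
```

View pics/w11.png

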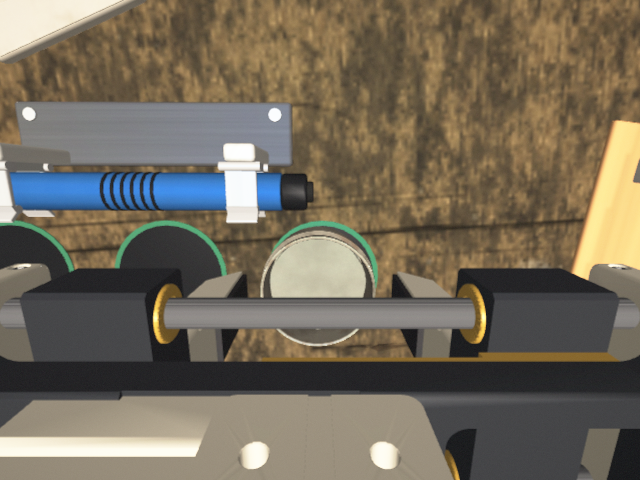

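play_rows(
  moves=[
    [[0.007,-0.001,0,0,0.6],[0.009,0,-0.001,0,0.6],[0.006,0,0,0,0.6],[0.003,0,0,0,0.6],[0,0,0,0,0.6],[0,0,0,0,0.5],[0,0,0,0,0.3],[0,0,0,0,0.1],[0,0,0,0,0.1],[0,0,0,0,0.1]],
  ],
  grip_force=15,
)

```text
time: 30.35
tool_pos: [0.4924, -0.1153, 0.0073]
tool_rot: [3.05, 1.516, -0.153]
contact_force: [0.9, 0.3, -0.8]
opening: 0.0582
```

```bash
python3 -c "
from st import *
st((.555,.268,.012),-93.35)
"
```

```text
yaw -93.52 turn -0.17 shift [0.0626 0.3833 0.0047] F [ 0.9  0.3 -0.8] op 0.0582
[-0.0047, -0.3864, -0.0389] -0.17
pos [ 0.4924 -0.1153  0.0073] toolx [ 0.0541 -0.0083 -0.9985] tilt/deg 3.14 in-tool needed [-0.0045 -0.3864 -0.0392]
```

play_rows(
  moves=[
    [[-0.015,0,0,0,0.1],[-0.025,0,0,0,0.1],[-0.025,0,0,0,0.1],[-0.015,-0.015,0,0,0.1],[0,-0.035,0,0,0.1],[0,-0.045,0,0,0.1],[0,-0.048,0,0,0.1],[0,-0.048,0,0,0.1],[0,-0.048,-0.005,0,0.1],[0,-0.048,-0.008,0,0.1]],
  ],
)

```text
time: 31.35
tool_pos: [0.5202, 0.1746, 0.091]
tool_rot: [3.044, 1.513, -0.17]
contact_force: [1.2, -1.3, 0.1]
opening: 0.0585
```

play_rows(
  moves=[
    [[0,-0.045,-0.01,0,0.1],[0,-0.03,-0.01,0,0.1],[0,-0.01,-0.005,0,0.1],[0,0,0,0,0.1],[0.01,0,0,0,0.1],[0.012,0,0,0,0.1],[0.01,0,0,0,0.1],[0.006,0,0,0,0.1],[0,0,0,0,0.1],[0,0,0,0,0.1]],
  ],
)

```text
time: 32.35
tool_pos: [0.5515, 0.2634, 0.0486]
tool_rot: [3.018, 1.517, -0.193]
contact_force: [-0.0, 0.4, -0.4]
opening: 0.0584
```

```bash
python3 -c "
from st import *
st((.555,.268,.012),-93.35)
look('w12')"
```

```text
yaw -93.96 turn -0.61 shift [ 0.0035  0.0046 -0.0366] F [-0.   0.4 -0.4] op 0.0584
[0.0366, -0.0048, -0.0032] -0.61
pos [0.5515 0.2634 0.0486] toolx [ 0.0529 -0.0103 -0.9985] tilt/deg 3.09 in-tool needed [ 0.0367 -0.005  -0.0012]
```

View pics/w12.png

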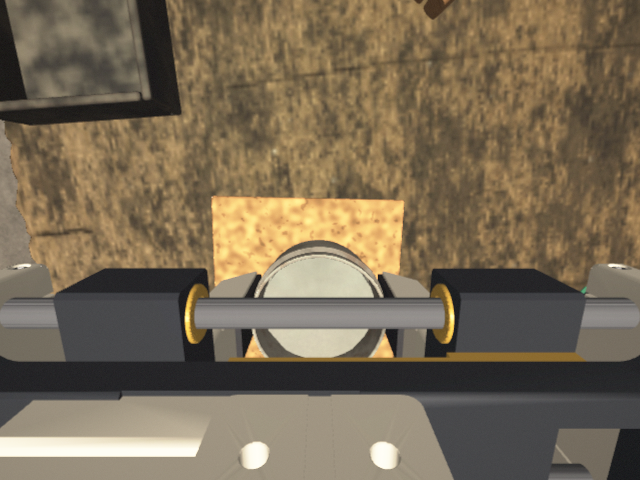

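play_rows(
  moves=[
    [[0.008,0,0,0,0.1],[0.01,-0.002,0,0,0.1],[0.008,-0.001,0,0,0.1],[0.006,0,0,0,0.1],[0.003,0,0,0,0.1],[0.001,0,0,0,0.1],[0,0,0,0,0.1],[0,0,0,0,0.1],[0,0,0,0,0.1],[0,0,0,0,0.1]],
  ],
)

```text
time: 33.4
tool_pos: [0.5548, 0.2668, 0.0114]
tool_rot: [3.043, 1.514, -0.167]
contact_force: [0.2, 0.3, -1.1]
opening: 0.0589
```

```bash
python3 -c "
from st import *
st((.555,.268,.0113),-93.35)"
```

```text
yaw -93.93 turn -0.58 shift [ 0.0002  0.0012 -0.0001] F [ 0.2  0.3 -1.1] op 0.0589
[0.0001, -0.0012, -0.0001] -0.58
pos [0.5548 0.2668 0.0114] toolx [ 0.0557 -0.0094 -0.9984] tilt/deg 3.24 in-tool needed [ 0.0001 -0.0012 -0.0001]
```

play_rows(
  moves=[
    [[0,0,0,0,0.3],[0,0,0,0,0.5],[0,0,0,0,0.6],[0,0,0,0,0.6],[-0.01,0,0,0,0.6],[-0.02,0,0,0,0.6],[-0.03,0,0,0,0.6],[-0.03,0,0,0,0.6],[-0.03,0,0,0,0.6],[-0.01,0.01,0,0,0.6]],
  ],
)

```text
time: 34.4
tool_pos: [0.5459, 0.2583, 0.1474]
tool_rot: [3.033, 1.516, -0.176]
contact_force: [0.4, 0.7, 0.2]
opening: 0.0733
```

play_rows(
  moves=[
    [[0,0.02,0,0,0.6],[0,0.035,0,0,0.6],[0,0.04,0,0,0.6],[0,0.04,0,0,0.6],[0,0.04,0,0,0.6],[0,0.04,0,0,0.6],[0,0.035,0,0,0.6],[0,0.02,0,0,0.6],[0,0,0,0,0.6],[0,0,0,-4,0.6]],
  ],
)

```text
time: 35.4
tool_pos: [0.5227, -0.0264, 0.1485]
tool_rot: [2.964, 1.515, -0.176]
contact_force: [0.2, -0.4, 0.0]
opening: 0.0735
```

play_rows(
  moves=[
    [[0,0,0,-8,0.6],[0,0,0,-8,0.6],[0,0,0,-8,0.6],[0,0,0,-8,0.6],[0,0,0,-8,0.6],[0,0,0,-8,0.6],[0,0,0,-8,0.6],[0,0,0,-8,0.6],[0,0,0,-8,0.6],[0,0,0,-6,0.6]],
  ],
)

```text
time: 36.4
tool_pos: [0.5176, -0.0196, 0.1449]
tool_rot: [1.587, 1.524, -0.13]
contact_force: [-0.2, 0.5, 0.4]
opening: 0.0736
```

```bash
python3 -c "
from st import *
st((.5455,-.031,.1),-3.35)
look('s13',cam='scene')"
```

```text
yaw -8.39 turn -5.04 shift [ 0.0279 -0.0114 -0.0449] F [-0.2  0.5  0.4] op 0.0736
[0.0449, 0.0292, 0.0072] -5.04
pos [ 0.5176 -0.0196  0.1449] toolx [ 0.0468 -0.0061 -0.9989] tilt/deg 2.7 in-tool needed [0.0462 0.0271 0.0073]
```

View pics/s13.png

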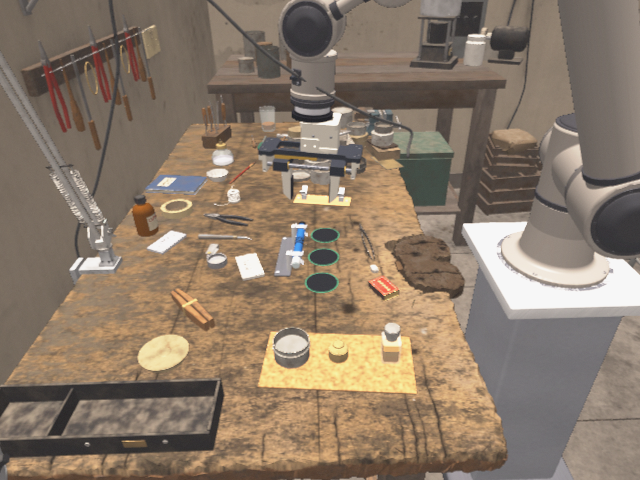

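play_rows(
  moves=[
    [[0,0.006,0.001,-2.5,0],[0,0.006,0.002,-2.4,0],[0.006,0.006,0.002,0,0],[0.01,0.006,0.001,0,0],[0.01,0.003,0,0,0],[0.01,0,0,0,0],[0.005,0,0,0,0],[0,0,0,0,0],[0,0,0,0,0],[0,0,0,0,0]],
  ],
)

```text
time: 37.45
tool_pos: [0.5442, -0.0251, 0.0987]
tool_rot: [1.532, 1.53, -0.102]
contact_force: [0.3, 0.7, 0.8]
opening: 0.0461
```

```bash
python3 -c "
from st import *
st((.5455,-.031,.018),-3.35)
o,c=look('w14')
print(pj(c,[(.5455,-.031,.034),(.5507,.0545,.034),(.5403,-.1165,.034)]))
"
```

```text
yaw -3.61 turn -0.26 shift [ 0.0013 -0.0059 -0.0807] F [0.3 0.7 0.8] op 0.0461
[0.0807, 0.0017, 0.0058] -0.26
pos [ 0.5442 -0.0251  0.0987] toolx [ 0.0403 -0.0041 -0.9992] tilt/deg 2.32 in-tool needed [ 0.0807 -0.0016  0.0057]
[[317.22597476 263.38348327]
 [316.81778843 135.61881142]
 [317.56636739 369.9283382 ]]
```

View pics/w14.png

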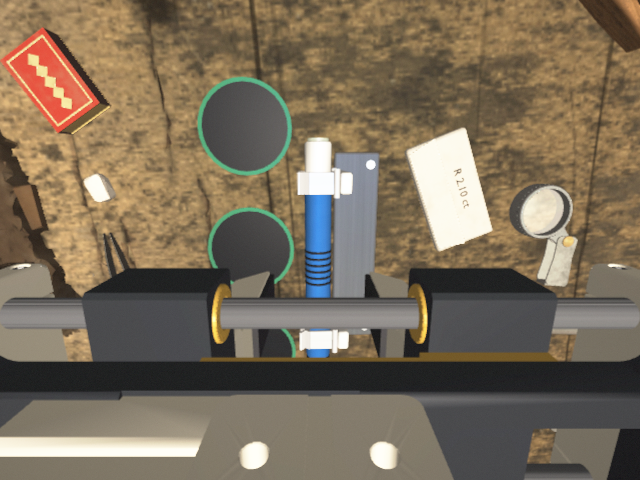

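play_rows(
  moves=[
    [[0.006,0,0.002,0,0],[0.012,0,0.002,0,0],[0.012,-0.001,0.002,0,0],[0.012,0,0,0,0],[0.012,0,0,0,0],[0.008,0,0,0,0],[0.004,0,0,0,0],[0,0,0,0,0],[0,0,0,0,0],[0,0,0,0,0]],
  ],
)

```text
time: 38.5
tool_pos: [0.5463, -0.0321, 0.0278]
tool_rot: [1.528, 1.528, -0.106]
contact_force: [-0.2, -0.7, -0.4]
opening: 0.0458
```

```bash
python3 -c "
from st import *
st((.5455,-.031,.018),-3.35)
o,c=look('w15')
"
```

```text
yaw -3.62 turn -0.27 shift [-0.0008  0.0011 -0.0098] F [-0.2 -0.7 -0.4] op 0.0458
[0.0098, -0.0009, -0.001] -0.27
pos [ 0.5463 -0.0321  0.0278] toolx [ 0.0423 -0.0045 -0.9991] tilt/deg 2.44 in-tool needed [ 0.0097 -0.0013 -0.001 ]
```

View pics/w15.png

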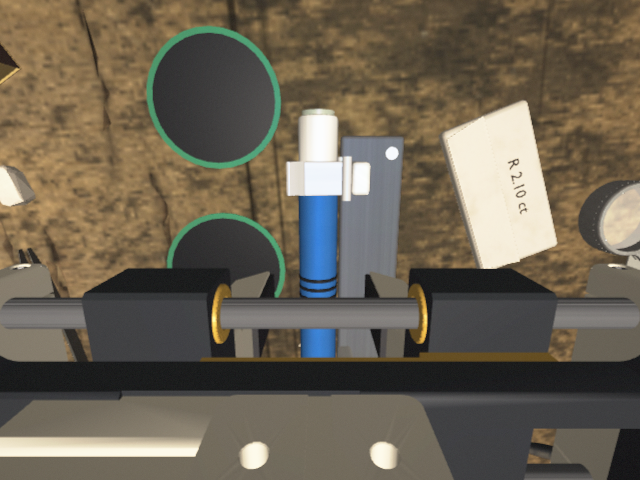

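play_rows(
  moves=[
    [[0.004,-0.001,-0.001,0,0],[0.004,0,0,0,0],[0.002,0,0,0,0],[0,0,0,0,-0.2],[0,0,0,0,-0.4],[0,0,0,0,-0.6],[0,0,0,0,-0.8],[0,0,0,0,-0.8],[0,0,0,0,-0.8],[0,0,0,0,-0.8]],
  ],
  grip_force=50,
)

```text
time: 39.55
tool_pos: [0.5464, -0.031, 0.0179]
tool_rot: [1.524, 1.526, -0.11]
contact_force: [0.3, -0.2, -0.1]
opening: 0.0169
```

```bash
python3 -c "
from st import *
st((.4955,-.028,.018),-3.35)
"
```

```text
yaw -3.62 turn -0.27 shift [-0.0509  0.003   0.0001] F [ 0.3 -0.2 -0.1] op 0.0169
[-0.0001, -0.051, 0.0002] -0.27
pos [ 0.5464 -0.031   0.0179] toolx [ 0.0445 -0.0049 -0.999 ] tilt/deg 2.56 in-tool needed [-0.0024 -0.051   0.0002]
```

play_rows(
  moves=[
    [[0,-0.004,0,0,-0.8],[0,-0.006,0,0,-0.8],[-0.0005,-0.006,0,0,-0.8],[0,-0.006,0,0,-0.8],[-0.0005,-0.006,0,0,-0.8],[0,-0.006,0,0,-0.8],[-0.0005,-0.006,0,0,-0.8],[0,-0.006,0,0,-0.8],[-0.0005,-0.006,0,0,-0.8],[0,-0.004,0,0,-0.8]],
  ],
)

```text
time: 40.55
tool_pos: [0.4929, -0.0282, 0.0185]
tool_rot: [1.514, 1.511, -0.121]
contact_force: [-0.2, 0.4, -1.3]
opening: 0.0165
```

```bash
python3 -c "
from st import *
st((.4905,-.028,.018),-3.35)
o,c=look('w16');look('s16',(200,120,460,320),3,'scene')
"
```

```text
yaw -3.65 turn -0.3 shift [-0.0024  0.0002 -0.0005] F [-0.2  0.4 -1.3] op 0.0165
[0.0005, -0.0024, 0.0] -0.3
pos [ 0.4929 -0.0282  0.0185] toolx [ 0.0592 -0.0072 -0.9982] tilt/deg 3.42 in-tool needed [ 0.0003 -0.0025  0.    ]
```

View pics/w16.png

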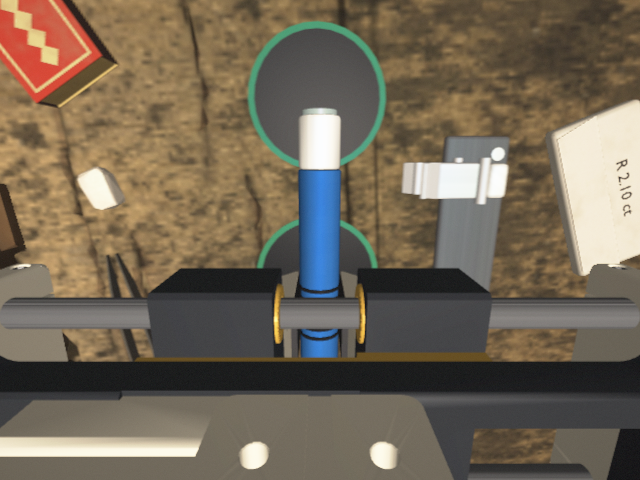

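View pics/s16.png

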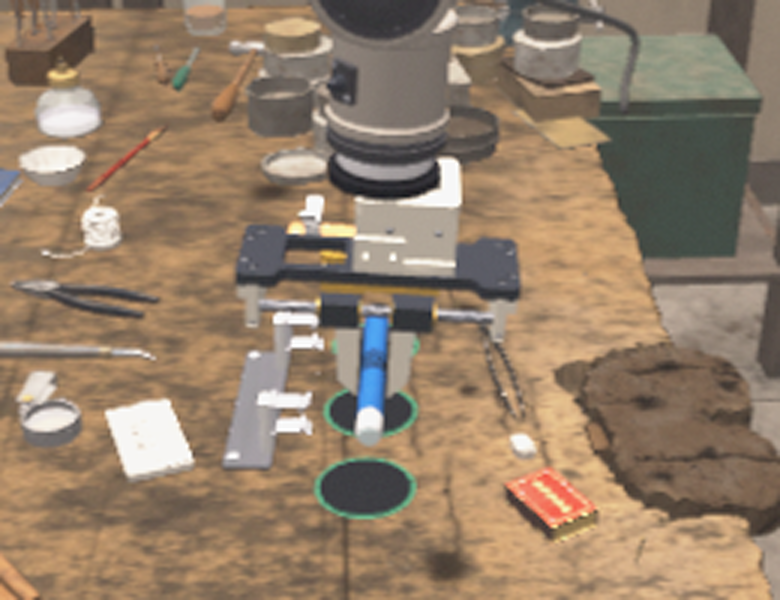

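play_rows(
  moves=[
    [[-0.01,0,0,0,-0.8],[-0.02,0,0,0,-0.8],[-0.025,-0.005,0,0,-0.8],[-0.025,-0.01,0.01,0,-0.8],[-0.01,-0.01,0.02,0,-0.8],[0,-0.01,0.03,0,-0.8],[0,-0.005,0.03,0,-0.8],[0,0,0.03,0,-0.8],[0,0,0.02,0,-0.8],[0,0,0.01,0,-0.8]],
  ],
)

```text
time: 41.65
tool_pos: [0.4403, -0.1797, 0.118]
tool_rot: [1.461, 1.501, -0.169]
contact_force: [0.3, 0.7, -0.8]
opening: 0.0163
```

```bash
python3 - <<'E'
from st import *
k=robot.get_calibration("top");im=cv2.imread("pics/top0.png")
h=cv2.cvtColor(im,cv2.COLOR_BGR2HSV)
x0,y0=415,200
sub=h[y0:290,x0:475]
print(h[240,442],h[225,446],h[250,415],h[245,470])
m=((sub[...,2]>190)).astype(np.uint8)
n,l,s,c=cv2.connectedComponentsWithStats(m);i=s[1:,4].argmax()+1;print(s[i],c[i])
pts=np.argwhere(l==i)[:,::-1]+[x0,y0]
r=cv2.minAreaRect(pts.astype(np.float32));print(r)
b=cv2.boxPoints(r);B=np.array([bp(k,p,.004) for p in b]);print(B.round(4),B.mean(0))
print([np.linalg.norm(B[i]-B[(i+1)%4]).round(4) for i in range(4)])
s=[((B[i]+B[(i+1)%4])/2) for i in range(4)]
e=max([s[0]-s[2],s[1]-s[3]],key=np.linalg.norm);print("axis",np.degrees(np.arctan2(e[1],e[0])))
cv2.imwrite("pics/rz.png",cv2.resize(im[200:290,405:480],None,fx=6,fy=6,interpolation=cv2.INTER_CUBIC))
st((.42,-.2,.1),-98.5)
E
```

```text
[ 20 106 221] [ 25  14 201] [ 20 100 128] [ 20  99 100]
[  11   11   32   67 1326] [26.35822021 44.38763198]
((441.57891845703125, 244.20074462890625), (21.331634521484375, 63.972042083740234), 10.539182662963867)
[[ 0.418  -0.2577  0.004 ]
 [ 0.5645 -0.2851  0.004 ]
 [ 0.5559 -0.3343  0.004 ]
 [ 0.4093 -0.3066  0.004 ]] [ 0.48691586 -0.29591214  0.004     ]
[np.float64(0.1491), np.float64(0.05), np.float64(0.1492), np.float64(0.0497)]
axis -10.632233081214324
yaw -3.38 turn 95.12 shift [-0.0203 -0.0203 -0.018 ] F [ 0.3  0.7 -0.8] op 0.0163
[0.018, -0.019, 0.0215] 95.12
pos [ 0.4403 -0.1797  0.118 ] toolx [ 0.0692 -0.0118 -0.9975] tilt/deg 4.03 in-tool needed [ 0.0168 -0.0202  0.0213]
```

View pics/rz.png

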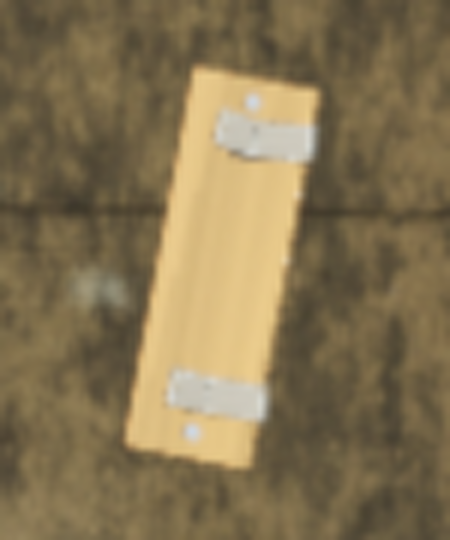

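play_rows(
  moves=[
    [[0,0,0,4,-0.8],[0,0,0,8,-0.8],[0,0,0,8,-0.8],[0,0,0,8,-0.8],[0,0,0,8,-0.8],[0,0,0,8,-0.8],[0,0,0,8,-0.8],[0,0,0,8,-0.8],[0,0,0,8,-0.8],[0,0,0,8,-0.8]],
  ],
)

```text
time: 42.65
tool_pos: [0.4424, -0.1781, 0.1225]
tool_rot: [2.839, 1.497, -0.169]
contact_force: [-0.4, -0.4, -0.7]
opening: 0.0164
```

play_rows(
  moves=[
    [[0,0,0,8,-0.8],[0,0,0,6,-0.8],[0,0,0,3,-0.8],[0,0,0,0,-0.8],[0,0,0,0,-0.8],[0,0,0,0,-0.8],[0,0,0,0,-0.8],[0,0,0,0,-0.8],[0,0,0,0,-0.8],[0,0,0,0,-0.8]],
  ],
)

```text
time: 43.65
tool_pos: [0.4435, -0.1755, 0.1248]
tool_rot: [-3.132, 1.495, -0.162]
contact_force: [0.5, -1.0, -1.7]
opening: 0.0168
```

```bash
python3 -c "
from st import *
st((.487,-.296,.1),-100.6)
look('w17')
look('s17',(200,120,460,320),3,'scene')
"
```

```text
yaw -99.87 turn 0.73 shift [ 0.0435 -0.1205 -0.0248] F [ 0.5 -1.  -1.7] op 0.0168
[0.0248, 0.1112, -0.0635] 0.73
pos [ 0.4435 -0.1755  0.1248] toolx [ 0.0747 -0.0122 -0.9971] tilt/deg 4.34 in-tool needed [ 0.0294  0.1112 -0.0614]
```

View pics/w17.png

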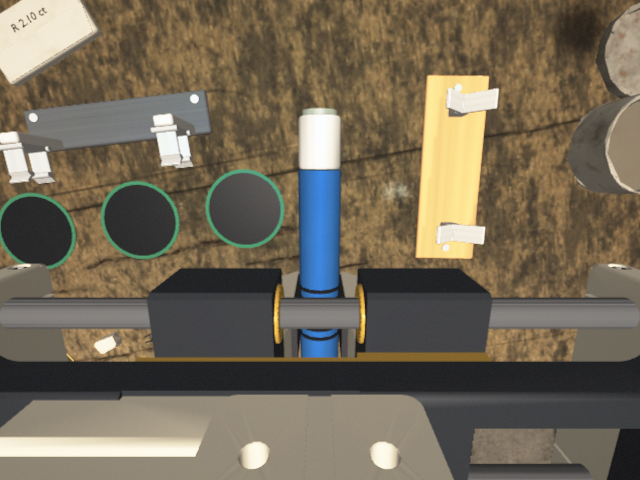

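View pics/s17.png

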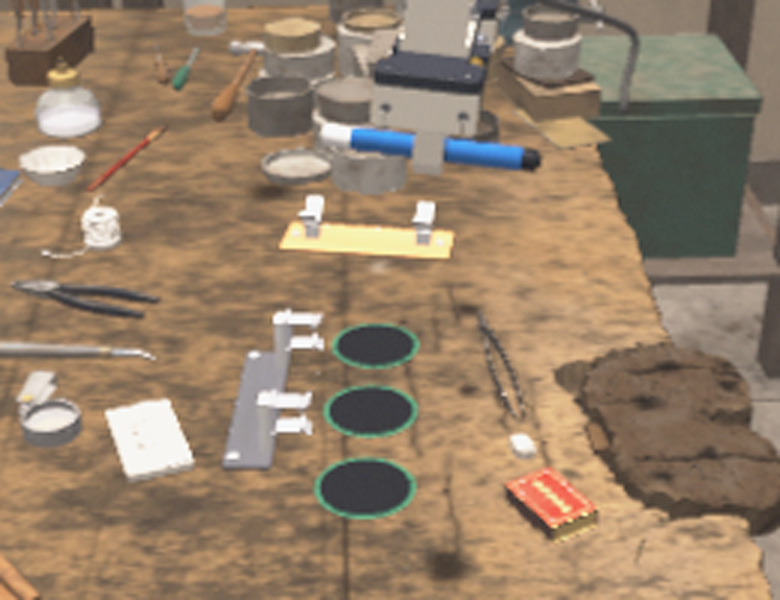

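```bash
python3 - <<'E'
from st import *
c=robot.get_calibration("wrist")
B=np.array([bp(c,p,.004) for p in [(428,76),(489,76),(473.5,259),(417,257)]]);print(B.round(4),B.mean(0).round(4))
a=(B[0]+B[1])/2-(B[2]+B[3])/2;print(np.linalg.norm(a),np.degrees(np.arctan2(a[1],a[0])))
print("torch end at", [bp(c,(320,110),z).round(4) for z in (.13,.14,.15)])
# check known: discs
for p in [(37,231),(140,220),(244,208.5)]: print(bp(c,p,.001).round(4))
E
```

```text
[[ 0.5665 -0.2853  0.004 ]
 [ 0.5582 -0.3332  0.004 ]
 [ 0.4111 -0.3072  0.004 ]
 [ 0.4214 -0.2587  0.004 ]] [ 0.4893 -0.2961  0.004 ]
0.14841004032063487 -10.18245604938416
torch end at [array([ 0.5293, -0.1911,  0.13  ]), array([ 0.5272, -0.1907,  0.14  ]), array([ 0.5251, -0.1903,  0.15  ])]
[0.5001 0.0637 0.001 ]
[ 0.4941 -0.0272  0.001 ]
[ 0.4884 -0.118   0.001 ]
```

play_rows(
  moves=[
    [[0,0.008,-0.005,0.5,-0.8],[0,0.015,-0.009,0,-0.8],[0,0.018,-0.01,0,-0.8],[0,0.02,-0.012,0,-0.8],[0,0.02,-0.011,0,-0.8],[0,0.015,-0.009,0,-0.8],[0,0.008,-0.005,0,-0.8],[0,0.002,0,0,-0.8],[0,0,0,0,-0.8],[0,0,0,0,-0.8]],
  ],
)

```text
time: 44.75
tool_pos: [0.4862, -0.2984, 0.1287]
tool_rot: [-3.122, 1.495, -0.165]
contact_force: [0.5, 0.3, -0.9]
opening: 0.0166
```

play_rows(
  moves=[
    [[0.01,0,0,0,-0.8],[0.012,0,0,0,-0.8],[0.012,0,0,0,-0.8],[0.012,0,0.001,0,-0.8],[0.008,0,0.001,0,-0.8],[0.003,0,0,0,-0.8],[0,0,0,0,-0.8],[0,0,0,0,-0.8],[0,0,0,0,-0.8],[0,0,0,0,-0.8]],
  ],
)

```text
time: 45.75
tool_pos: [0.4879, -0.2956, 0.0659]
tool_rot: [-3.1, 1.498, -0.139]
contact_force: [-0.7, 0.3, -0.1]
opening: 0.0164
```

```bash
python3 -c "
from st import *
st((.4895,-.296,.015),-100.4)
look('w18')
look('s18',(240,120,400,240),5,'scene')
"
```

```text
yaw -100.38 turn 0.02 shift [ 0.0016 -0.0004 -0.0509] F [-0.7  0.3 -0.1] op 0.0164
[0.0509, 0.0001, -0.0016] 0.02
pos [ 0.4879 -0.2956  0.0659] toolx [ 0.0723 -0.0101 -0.9973] tilt/deg 4.19 in-tool needed [0.0508 0.0002 0.0021]
```

View pics/w18.png

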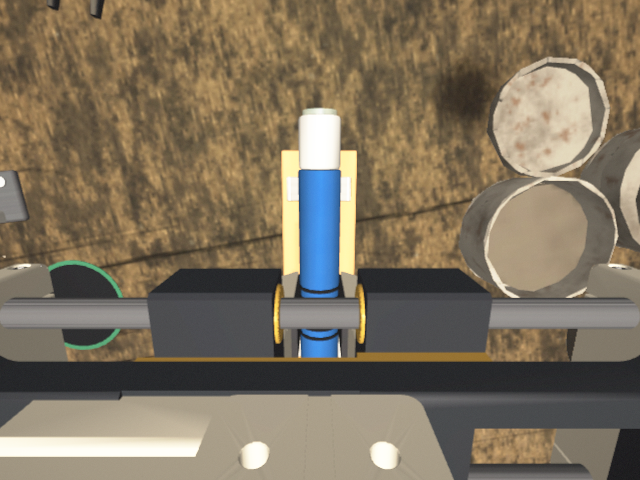

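View pics/s18.png

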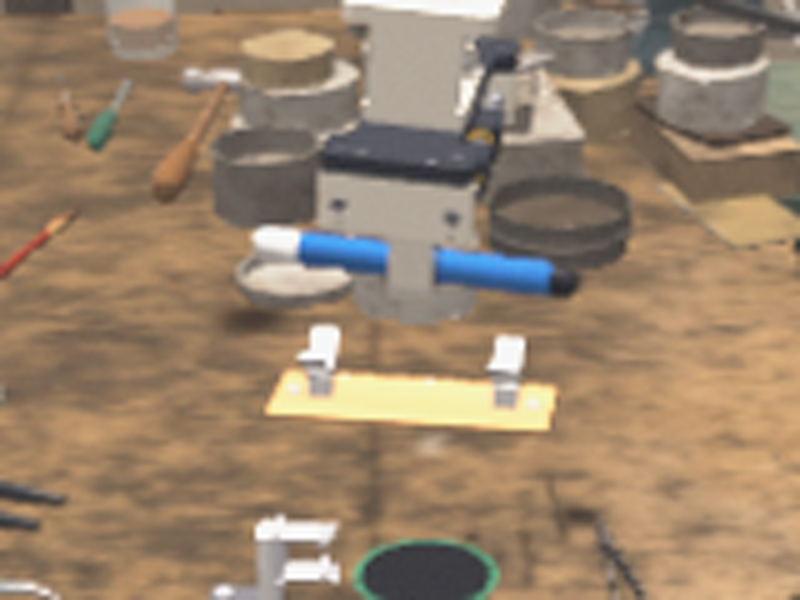

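play_rows(
  moves=[
    [[0.006,0,0,0,-0.8],[0.008,0,0.001,0,-0.8],[0.008,0,0,0,-0.8],[0.008,0,0,0,-0.8],[0.006,0,0.001,0,-0.8],[0.003,0,0,0,-0.8],[0,0,0,0,-0.8],[0,0,0,0,-0.8],[0,0,0,0,-0.8],[0,0,0,0,-0.8]],
  ],
)

```text
time: 46.85
tool_pos: [0.4888, -0.2957, 0.0231]
tool_rot: [-3.098, 1.498, -0.137]
contact_force: [-0.5, 0.8, -0.7]
opening: 0.0167
```

```bash
python3 -c "
from st import *
st((.4895,-.296,.015),-100.4)
look('s19',(240,120,400,240),5,'scene')
look('w19')
"
```

```text
yaw -100.38 turn 0.02 shift [ 0.0007 -0.0003 -0.0081] F [-0.5  0.8 -0.7] op 0.0167
[0.0081, 0.0002, -0.0007] 0.02
pos [ 0.4888 -0.2957  0.0231] toolx [ 0.0721 -0.01   -0.9974] tilt/deg 4.17 in-tool needed [ 0.0081  0.0002 -0.0002]
```

View pics/s19.png

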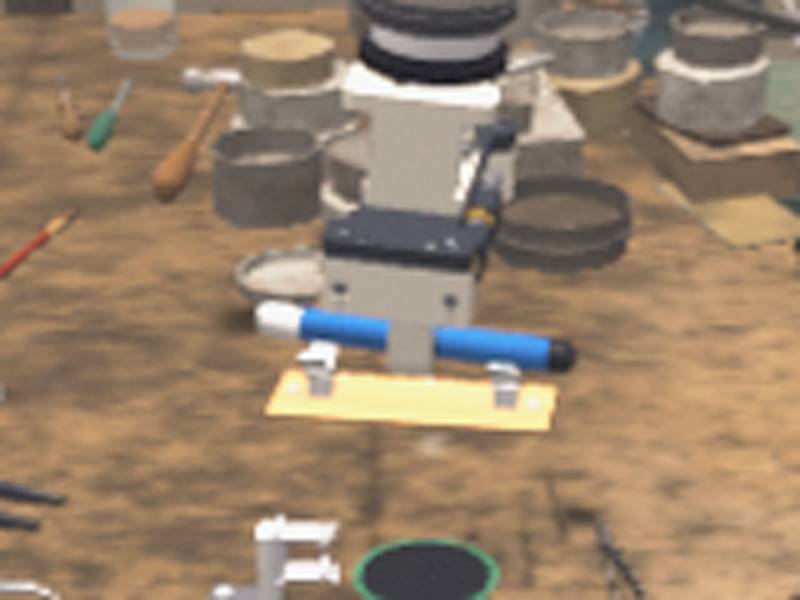

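View pics/w19.png

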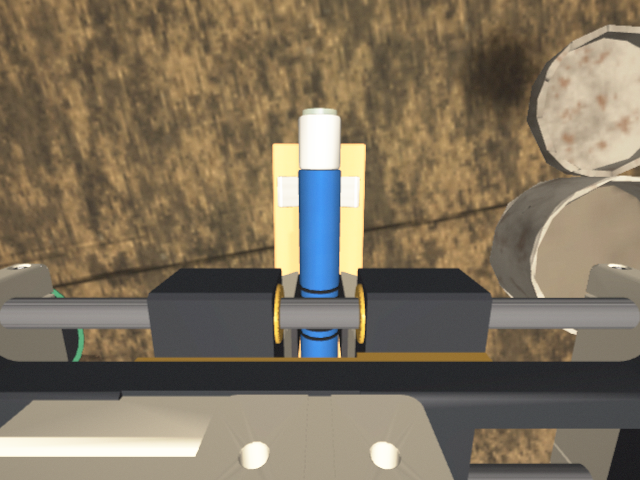

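play_rows(
  moves=[
    [[0.002,0,0,0,-0.8],[0.002,0,0,0,-0.8],[0.001,0,0,0,-0.8],[0.001,0,0,0,-0.8],[0.001,0,0,0,-0.8],[0.001,0,0,0,-0.8],[0.001,0,0,0,-0.8],[0.001,0,0,0,-0.8],[0,0,0,0,-0.8],[0,0,0,0,-0.8]],
  ],
  grip_force=6,
)

```text
time: 47.95
tool_pos: [0.49, -0.2952, 0.0137]
tool_rot: [-3.095, 1.497, -0.135]
contact_force: [-0.2, 1.2, 0.9]
opening: 0.0179
```

```bash
python3 -c "
from st import *
st((.4895,-.296,.015),-100.4)
look('s20',(240,120,400,240),5,'scene')
"
```

```text
yaw -100.37 turn 0.03 shift [-0.0005 -0.0008  0.0013] F [-0.2  1.2  0.9] op 0.0179
[-0.0013, 0.0008, 0.0004] 0.03
pos [ 0.49   -0.2952  0.0137] toolx [ 0.0732 -0.0099 -0.9973] tilt/deg 4.24 in-tool needed [-0.0014  0.0008  0.0003]
```

View pics/s20.png

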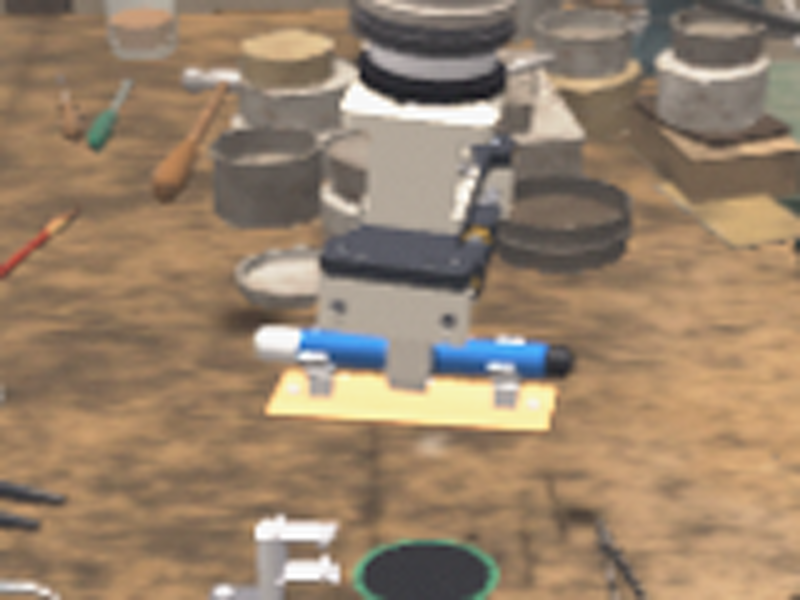

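play_rows(
  moves=[
    [[0,0,0,0,-0.4],[0,0,0,0,-0.2],[0,0,0,0,0],[0,0,0,0,0],[-0.01,0,0,0,0],[-0.02,0,0,0,0],[-0.03,0,0,0,0],[-0.03,0,0,0,0],[-0.015,0,0,0,0],[0,-0.01,0,0,0]],
  ],
)

```text
time: 49.0
tool_pos: [0.4835, -0.2855, 0.1241]
tool_rot: [-3.111, 1.497, -0.152]
contact_force: [0.6, 0.4, 0.2]
opening: 0.0458
```

play_rows(
  moves=[
    [[0,-0.025,0.005,-1,0.3],[0,-0.03,0.005,-1,0.3],[0,-0.035,0.005,-1,0.3],[0,-0.035,0.005,-1,0.3],[0,-0.02,0.005,-1,0.3],[0,-0.005,0,-1,0.3],[0,0,0,0,0.3],[0,0,0,0,0.3],[0,0,0,0,0.3],[0,0,0,0,0.3]],
  ],
)

```text
time: 50.0
tool_pos: [0.4788, -0.1256, 0.1194]
tool_rot: [3.076, 1.499, -0.142]
contact_force: [0.8, 0.5, -0.1]
opening: 0.0599
```

```bash
python3 -c "
from st import *
st((.47,.26,.12),-93.35)
look('s21',(240,120,400,240),5,'scene')
look('w21')
look('t21',(240,160,500,350),3,'top')
"
```

```text
yaw -94.35 turn -1.0 shift [-0.0088  0.3856  0.0006] F [ 0.8  0.5 -0.1] op 0.0599
[-0.0006, -0.3838, 0.0381] -1.0
pos [ 0.4788 -0.1256  0.1194] toolx [ 0.0708 -0.0101 -0.9974] tilt/deg 4.1 in-tool needed [-0.0051 -0.3838  0.0378]
```

View pics/s21.png

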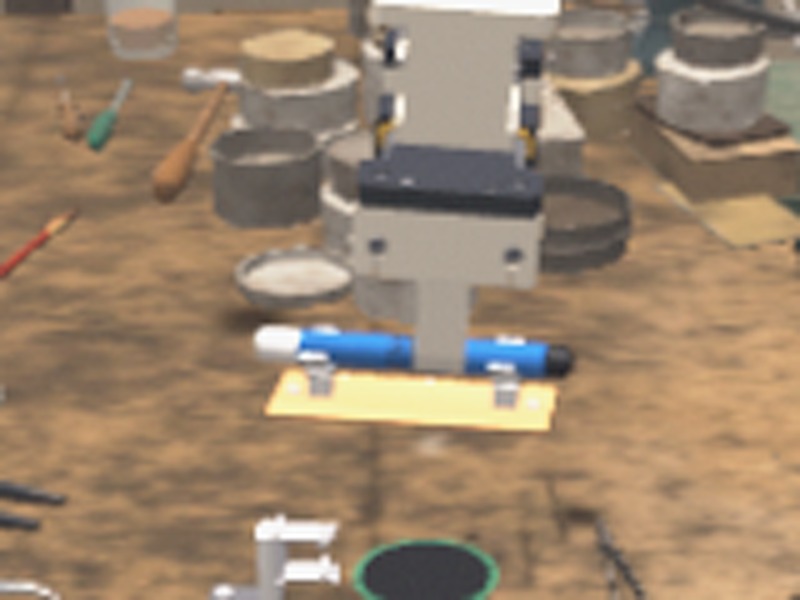

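View pics/w21.png

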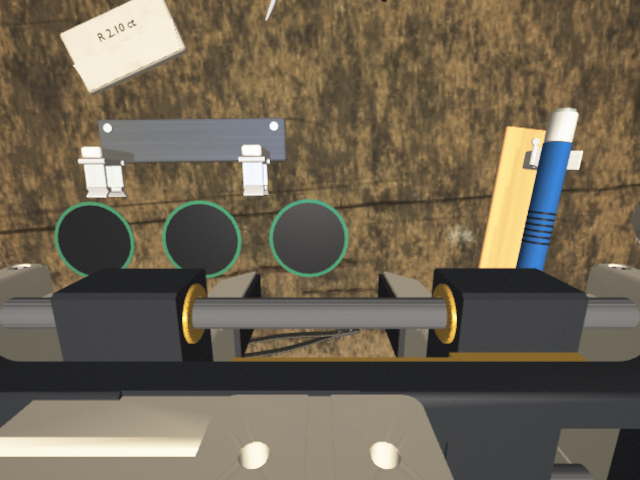

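View pics/t21.png

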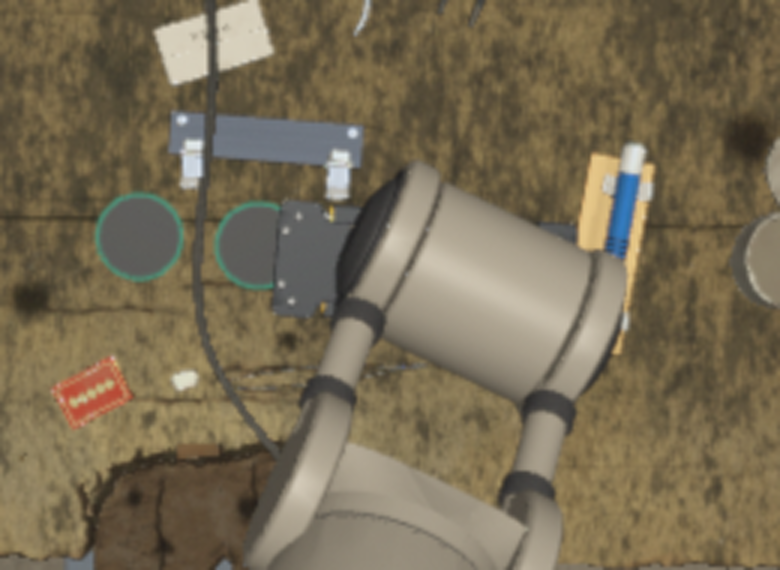

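```bash
python3 - <<'E'
from st import *
k=robot.get_calibration("top");c=robot.get_calibration("wrist")
R0=np.array([.488,-.296]);a=np.radians(-10.4);u=np.array([np.cos(a),np.sin(a)]);v=np.array([-u[1],u[0]])
for q in [bp(k,(240+633/3,160+144/3),.035), bp(c,(565,108),.033)]:
    d=q[:2]-R0;print(q.round(4),"along",(d@u).round(4),"across",(d@v).round(4))
E
```

```text
[ 0.5683 -0.3097  0.035 ] along 0.0815 across 0.001
[ 0.573 -0.309  0.033] along 0.086 across 0.0026
```

play_rows(
  moves=[
    [[0,-0.02,-0.003,0,0.6],[0,-0.035,-0.004,0,0.6],[0,-0.045,-0.004,0,0.6],[0,-0.045,-0.005,0,0.6],[0,-0.045,-0.005,0,0.6],[0,-0.045,-0.005,0,0.6],[0,-0.045,-0.005,0,0.6],[0,-0.045,-0.004,0,0.6],[0,-0.04,-0.003,0,0.6],[0,-0.02,-0.001,0,0.6]],
  ],
)

```text
time: 51.15
tool_pos: [0.5538, 0.2637, 0.1205]
tool_rot: [3.076, 1.495, -0.155]
contact_force: [0.3, -0.5, 0.3]
opening: 0.0736
```

play_rows(
  moves=[
    [[0,-0.002,0,0,0.6],[0,0,0,0,0.6],[0.005,0,0,0,0.6],[0.01,0,0,0,0.6],[0.01,0,0,0,0.6],[0.005,0,0,0,0.6],[0,0,0,0,0.6],[0,0,0,0,0.6],[0,0,0,0,0.6],[0,0,0,0,0.6]],
  ],
)

```text
time: 52.15
tool_pos: [0.5564, 0.262, 0.0866]
tool_rot: [3.049, 1.497, -0.184]
contact_force: [-0.4, -0.5, 0.6]
opening: 0.0735
```

```bash
python3 -c "
from st import *
st((.5548,.2668,.0114),-93.9)
look('w22')
"
```

```text
yaw -95.29 turn -1.39 shift [-0.0016  0.0048 -0.0752] F [-0.4 -0.5  0.6] op 0.0735
[0.0752, -0.0046, 0.002] -1.39
pos [0.5564 0.262  0.0866] toolx [ 0.0723 -0.0135 -0.9973] tilt/deg 4.22 in-tool needed [ 0.0748 -0.0051  0.0075]
```

View pics/w22.png

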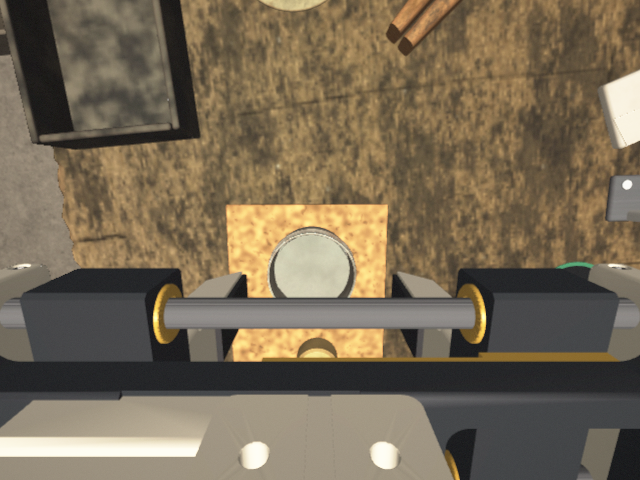

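play_rows(
  moves=[
    [[0.008,-0.002,0.002,-0.7,0.6],[0.012,-0.002,0.002,-0.7,0.6],[0.012,-0.001,0.002,0,0.6],[0.012,0,0.001,0,0.6],[0.012,0,0.001,0,0.6],[0.008,0,0,0,0.6],[0.004,0,0,0,0.6],[0,0,0,0,0.6],[0,0,0,0,0.6],[0,0,0,0,0.6]],
  ],
)

```text
time: 53.2
tool_pos: [0.553, 0.2673, 0.0111]
tool_rot: [3.013, 1.498, -0.193]
contact_force: [0.0, 0.8, 0.9]
opening: 0.0734
```

```bash
python3 -c "
from st import *
st((.5548,.2668,.0114),-93.9)
look('w23')
"
```

```text
yaw -93.73 turn 0.17 shift [ 0.0018 -0.0005  0.0003] F [0.  0.8 0.9] op 0.0734
[-0.0003, 0.0004, -0.0018] 0.17
pos [0.553  0.2673 0.0111] toolx [ 0.071  -0.0139 -0.9974] tilt/deg 4.15 in-tool needed [-0.0002  0.0004 -0.0019]
```

View pics/w23.png

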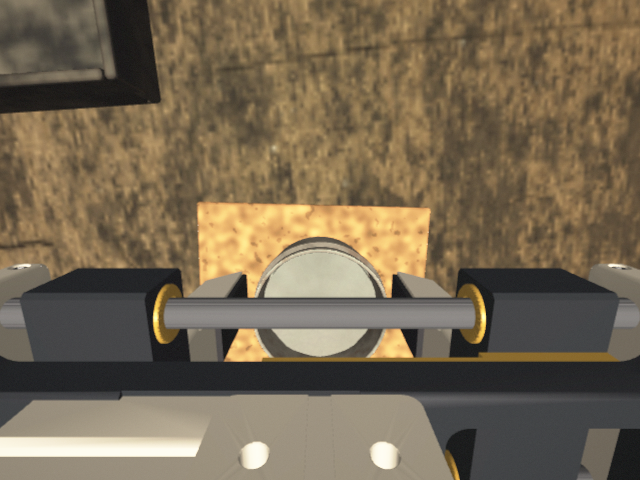

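play_rows(
  moves=[
    [[0,0,-0.001,0,0.6],[0,0,-0.001,0,0.6],[0,0,0,0,0.5],[0,0,0,0,0.3],[0,0,0,0,0.1],[0,0,0,0,0.1],[0,0,0,0,0.1],[-0.01,0,0,0,0.1],[-0.02,0,0,0,0.1],[-0.025,0,0,0,0.1]],
  ],
  grip_force=15,
)

```text
time: 54.25
tool_pos: [0.5493, 0.2672, 0.0661]
tool_rot: [2.97, 1.503, -0.237]
contact_force: [-0.1, -0.3, -1.2]
opening: 0.0588
```

```bash
python3 -c "
from st import *
st((.4924,-.1153,.08),-93.5)
"
```

```text
yaw -93.75 turn -0.25 shift [-0.0569 -0.3825  0.0139] F [-0.1 -0.3 -1.2] op 0.0588
[-0.0139, 0.3854, 0.0318] -0.25
pos [0.5493 0.2672 0.0661] toolx [ 0.0656 -0.0158 -0.9977] tilt/deg 3.87 in-tool needed [-0.0115  0.3855  0.0311]
```

play_rows(
  moves=[
    [[-0.015,0.01,0.006,0,0.1],[-0.01,0.025,0.008,0,0.1],[0,0.035,0.008,0,0.1],[0,0.042,0.006,0,0.1],[0,0.042,0.003,0,0.1],[0,0.042,0,0,0.1],[0,0.042,0,0,0.1],[0,0.042,0,0,0.1],[0,0.042,0,0,0.1],[0,0.03,0,0,0.1]],
  ],
)

```text
time: 55.25
tool_pos: [0.4953, -0.0881, 0.1043]
tool_rot: [3.055, 1.487, -0.142]
contact_force: [0.5, -0.4, -0.7]
opening: 0.0582
```

play_rows(
  moves=[
    [[0,0.015,0,0,0.1],[0,0.005,0,0,0.1],[0,0,0,0,0.1],[0,0,0,0,0.1],[0,0,0,0,0.1],[0.008,0,0,0,0.1],[0.01,0,0,0,0.1],[0.005,0,0,0,0.1],[0,0,0,0,0.1],[0,0,0,0,0.1]],
  ],
)

```text
time: 56.25
tool_pos: [0.4958, -0.1087, 0.0808]
tool_rot: [3.058, 1.487, -0.139]
contact_force: [0.2, 0.1, -0.6]
opening: 0.0589
```

```bash
python3 -c "
from st import *
st((.4924,-.1153,.0085),-93.5)
look('w24')
"
```

```text
yaw -93.21 turn 0.29 shift [-0.0034 -0.0066 -0.0723] F [ 0.2  0.1 -0.6] op 0.0589
[0.0723, 0.0068, 0.003] 0.29
pos [ 0.4958 -0.1087  0.0808] toolx [ 0.083  -0.0116 -0.9965] tilt/deg 4.81 in-tool needed [0.0719 0.0063 0.0091]
```

View pics/w24.png

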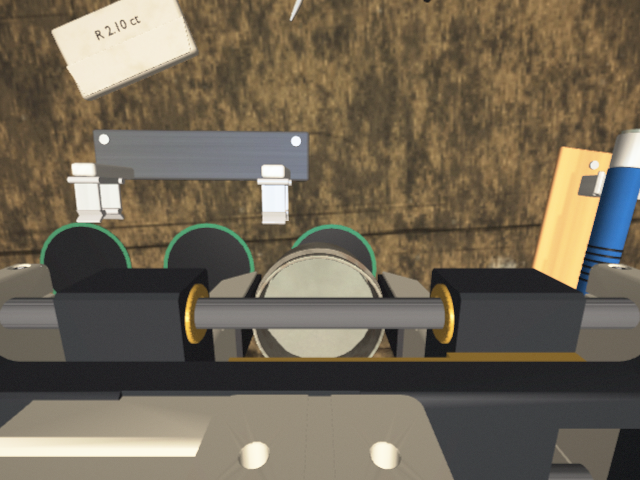

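play_rows(
  moves=[
    [[0.008,0.002,0.002,0.2,0.1],[0.012,0.002,0.003,0,0.1],[0.012,0.002,0.002,0,0.1],[0.012,0,0.002,0,0.1],[0.008,0,0,0,0.1],[0.004,0,0,0,0.1],[0,0,0,0,0.1],[0,0,0,0,0.1],[0,0,0,0,0.1],[0,0,0,0,0.1]],
  ],
)

```text
time: 57.3
tool_pos: [0.4924, -0.1167, 0.0225]
tool_rot: [3.047, 1.482, -0.155]
contact_force: [-0.3, -0.2, -1.1]
opening: 0.0585
```

```bash
python3 -c "
from st import *
st((.4924,-.1153,.0078),-93.5)
"
```

```text
yaw -93.51 turn -0.01 shift [ 0.      0.0014 -0.0147] F [-0.3 -0.2 -1.1] op 0.0585
[0.0147, -0.0014, 0.0] -0.01
pos [ 0.4924 -0.1167  0.0225] toolx [ 0.0875 -0.0137 -0.9961] tilt/deg 5.08 in-tool needed [ 0.0147 -0.0015  0.0013]
```

play_rows(
  moves=[
    [[0.004,-0.001,0.001,0,0.1],[0.005,0,0,0,0.1],[0.003,0,0,0,0.1],[0.002,0,0,0,0.1],[0,0,0,0,0.1],[0,0,0,0,0.1],[0,0,0,0,0.1],[0,0,0,0,0.1],[0,0,0,0,0.1],[0,0,0,0,0.1]],
  ],
)

```text
time: 58.3
tool_pos: [0.4935, -0.1159, 0.0088]
tool_rot: [3.042, 1.48, -0.161]
contact_force: [-0.9, 0.0, 1.1]
opening: 0.0585
```

```bash
python3 -c "
from st import *
st((.4924,-.1153,.0078),-93.5)
"
```

```text
yaw -93.5 turn -0.0 shift [-0.0011  0.0006 -0.001 ] F [-0.9  0.   1.1] op 0.0585
[0.001, -0.0005, 0.0011] -0.0
pos [ 0.4935 -0.1159  0.0088] toolx [ 0.0899 -0.0146 -0.9958] tilt/deg 5.23 in-tool needed [ 0.0009 -0.0005  0.0012]
```

play_rows(
  moves=[
    [[0.0005,-0.0005,0.001,0,0.1],[0,0,0,0,0.1],[0,0,0,0,0.35],[0,0,0,0,0.45],[0,0,0,0,0.6],[0,0,0,0,0.6],[-0.008,0,0,0,0.6],[-0.015,0,0,0,0.6],[-0.02,0,0,0,0.6],[-0.025,0,0,0,0.6]],
  ],
  grip_force=5,
)

```text
time: 59.3
tool_pos: [0.4844, -0.1136, 0.0758]
tool_rot: [3.058, 1.486, -0.144]
contact_force: [0.6, -0.0, 0.2]
opening: 0.0738
```

```bash
python3 -c "
from st import *
st((.478,.2707,.0085),-93.9)
look('w25')
"
```

```text
yaw -93.5 turn 0.4 shift [-0.0064  0.3843 -0.0673] F [ 0.6 -0.   0.2] op 0.0738
[0.0673, -0.3832, 0.0299] 0.4
pos [ 0.4844 -0.1136  0.0758] toolx [ 0.0838 -0.0122 -0.9964] tilt/deg 4.86 in-tool needed [ 0.0618 -0.3837  0.0352]
```

View pics/w25.png

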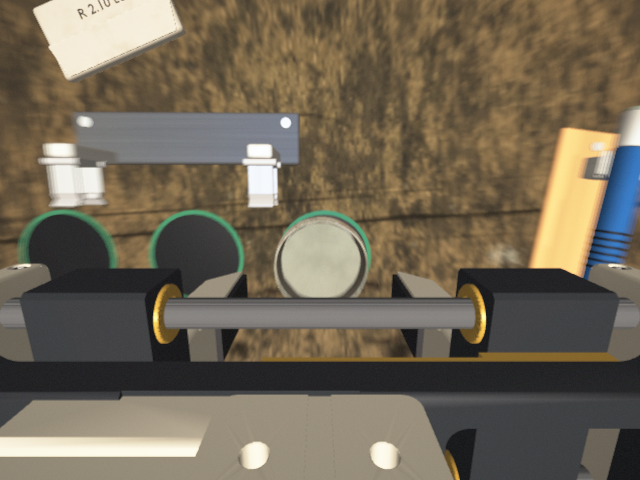

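play_rows(
  moves=[
    [[-0.015,-0.015,0,0,0.3],[-0.005,-0.03,0.002,0,0.3],[0,-0.04,0.003,0,0.3],[0,-0.045,0.004,0,0.3],[0,-0.045,0.004,0,0.3],[0,-0.045,0.004,0,0.3],[0,-0.045,0.004,0,0.3],[0,-0.045,0.004,0,0.3],[0,-0.04,0.003,0,0.3],[0,-0.02,0,0,0.3]],
  ],
)

```text
time: 60.35
tool_pos: [0.4833, 0.2674, 0.1019]
tool_rot: [3.049, 1.464, -0.161]
contact_force: [0.0, 0.2, -0.1]
opening: 0.0597
```

play_rows(
  moves=[
    [[0,-0.003,0,0,0.3],[0,0,0,0,0.3],[0.005,0,0,0,0.3],[0.01,0,0,0,0.3],[0.005,0,0,0,0.3],[0,0,0,0,0.3],[0,0,0,0,0.3],[0,0,0,0,0.3],[0,0,0,0,0.3],[0,0,0,0,0.3]],
  ],
)

```text
time: 61.35
tool_pos: [0.4857, 0.2677, 0.0807]
tool_rot: [3.039, 1.464, -0.173]
contact_force: [-0.2, -0.7, -0.3]
opening: 0.0596
```

```bash
python3 -c "
from st import *
st((.478,.2707,.0078),-93.9)
look('w26')
"
```

```text
yaw -94.07 turn -0.17 shift [-0.0077  0.003  -0.0729] F [-0.2 -0.7 -0.3] op 0.0596
[0.0729, -0.0024, 0.0079] -0.17
pos [0.4857 0.2677 0.0807] toolx [ 0.1047 -0.0183 -0.9943] tilt/deg 6.1 in-tool needed [ 0.0716 -0.0032  0.0155]
```

View pics/w26.png

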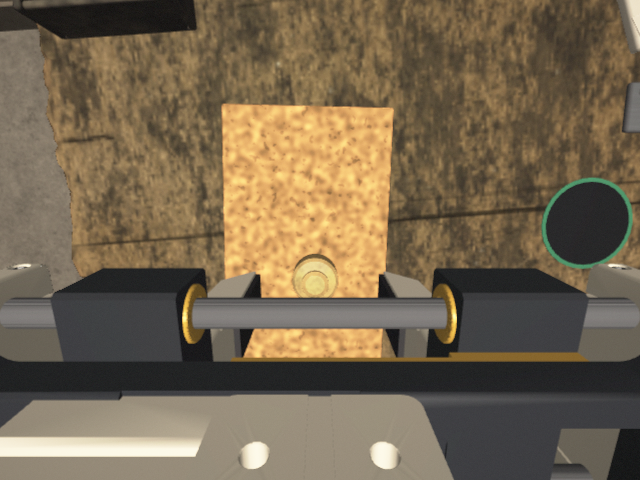

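play_rows(
  moves=[
    [[0.006,-0.001,0.003,0,0.3],[0.01,-0.001,0.003,0,0.3],[0.01,-0.001,0.003,0,0.3],[0.01,0,0.003,0,0.3],[0.01,0,0.003,0,0.3],[0.01,0,0,0,0.3],[0.007,0,0,0,0.3],[0.004,0,0,0,0.3],[0,0,0,0,0.3],[0,0,0,0,0.3]],
  ],
)

```text
time: 62.4
tool_pos: [0.4766, 0.271, 0.0055]
tool_rot: [3.033, 1.466, -0.179]
contact_force: [0.1, -0.4, 2.1]
opening: 0.0599
```

```bash
python3 -c "
from st import *
st((.478,.2707,.008),-93.9)
look('w27')
"
```

```text
yaw -94.03 turn -0.13 shift [ 0.0014 -0.0003  0.0025] F [ 0.1 -0.4  2.1] op 0.0599
[-0.0025, 0.0002, -0.0014] -0.13
pos [0.4766 0.271  0.0055] toolx [ 0.1032 -0.0187 -0.9945] tilt/deg 6.02 in-tool needed [-0.0023  0.0002 -0.0016]
```

View pics/w27.png

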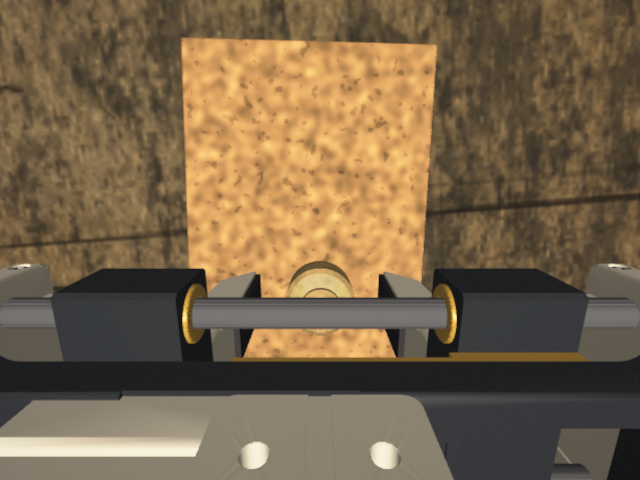

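play_rows(
  moves=[
    [[-0.002,0,-0.001,0,0.3],[-0.001,0,-0.001,0,0.3],[0,0,0,0,0.1],[0,0,0,0,-0.1],[0,0,0,0,-0.3],[0,0,0,0,-0.5],[0,0,0,0,-0.5],[0,0,0,0,-0.5],[0,0,0,0,-0.5],[0,0,0,0,-0.5]],
  ],
  grip_force=25,
)

```text
time: 63.45
tool_pos: [0.4795, 0.2711, 0.0103]
tool_rot: [3.046, 1.463, -0.165]
contact_force: [-0.3, -0.1, 0.7]
opening: 0.0308
```

```bash
python3 -c "
from st import *
st((.4915,-.0227,.08),-93.35)
"
```

```text
yaw -94.03 turn -0.68 shift [ 0.012  -0.2938  0.0697] F [-0.3 -0.1  0.7] op 0.0308
[-0.0697, 0.2923, -0.0327] -0.68
pos [0.4795 0.2711 0.0103] toolx [ 0.106  -0.0177 -0.9942] tilt/deg 6.17 in-tool needed [-0.0628  0.293  -0.0396]
```

play_rows(
  moves=[
    [[-0.01,0,0,0,-0.5],[-0.015,0,0,0,-0.5],[-0.015,0,0,0,-0.5],[-0.015,0,0,0,-0.5],[-0.01,0.01,-0.002,0,-0.5],[0,0.018,-0.002,0,-0.5],[0,0.025,-0.002,0,-0.5],[0,0.025,-0.002,0,-0.5],[0,0.025,-0.002,0,-0.5],[0,0.025,-0.002,0,-0.5]],
  ],
)

```text
time: 64.45
tool_pos: [0.4733, 0.1392, 0.0833]
tool_rot: [3.033, 1.465, -0.172]
contact_force: [0.8, 0.6, -1.3]
opening: 0.0308
```

play_rows(
  moves=[
    [[0,0.025,-0.002,0,-0.5],[0,0.025,-0.003,0,-0.5],[0,0.025,-0.003,0,-0.5],[0,0.025,-0.003,0,-0.5],[0,0.025,-0.002,0,-0.5],[0,0.02,-0.001,0,-0.5],[0,0.01,0,0,-0.5],[0,0.004,0,0,-0.5],[0,0,0,0,-0.5],[0,0,0,0,-0.5]],
  ],
)

```text
time: 65.45
tool_pos: [0.4729, -0.0331, 0.0894]
tool_rot: [3.021, 1.465, -0.189]
contact_force: [-0.8, -0.3, -1.7]
opening: 0.0308
```

```bash
python3 -c "
from st import *
st((.493,-.0227,.0065),-93.35)
"
```

```text
yaw -94.0 turn -0.65 shift [ 0.0201  0.0104 -0.0829] F [-0.8 -0.3 -1.7] op 0.0308
[0.0829, -0.0118, -0.0193] -0.65
pos [ 0.4729 -0.0331  0.0894] toolx [ 0.1034 -0.0198 -0.9944] tilt/deg 6.05 in-tool needed [ 0.0843 -0.0128 -0.0106]
```

play_rows(
  moves=[
    [[0.005,-0.003,-0.002,-0.3,-0.5],[0.01,-0.004,-0.003,-0.3,-0.5],[0.01,-0.003,-0.003,0,-0.5],[0.01,-0.002,-0.002,0,-0.5],[0.01,0,0,0,-0.5],[0.01,0,0,0,-0.5],[0.008,0,0,0,-0.5],[0.004,0,0,0,-0.5],[0,0,0,0,-0.5],[0,0,0,0,-0.5]],
  ],
)

```text
time: 66.45
tool_pos: [0.4911, -0.0192, 0.0159]
tool_rot: [3.013, 1.469, -0.182]
contact_force: [0.5, 0.6, -1.4]
opening: 0.0308
```

```bash
python3 -c "
from st import *
st((.493,-.0227,.0065),-93.35)
look('w28')
"
```

```text
yaw -93.11 turn 0.24 shift [ 0.0019 -0.0035 -0.0094] F [ 0.5  0.6 -1.4] op 0.0308
[0.0094, 0.0034, -0.0021] 0.24
pos [ 0.4911 -0.0192  0.0159] toolx [ 0.1    -0.0184 -0.9948] tilt/deg 5.83 in-tool needed [ 0.0096  0.0032 -0.0011]
```

View pics/w28.png

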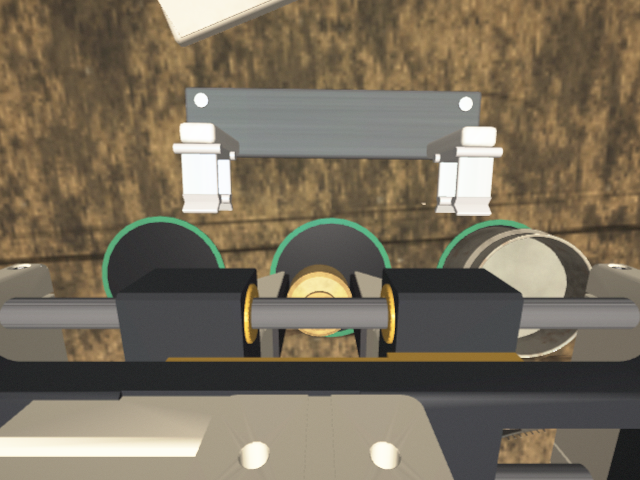

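play_rows(
  moves=[
    [[0.003,0.002,-0.001,0.2,-0.5],[0.003,0.001,0,0,-0.5],[0.002,0,0,0,-0.5],[0.001,0,0,0,-0.5],[0,0,0,0,-0.5],[0,0,0,0,-0.5],[0,0,0,0,-0.5],[0,0,0,0,-0.5],[0,0,0,0,-0.5],[0,0,0,0,-0.5]],
  ],
)

```text
time: 67.5
tool_pos: [0.494, -0.0231, 0.0079]
tool_rot: [3.016, 1.466, -0.183]
contact_force: [0.9, -0.2, -1.0]
opening: 0.0305
```

```bash
python3 -c "
from st import *
st((.493,-.0227,.0065),-93.35)
"
```

```text
yaw -93.35 turn 0.0 shift [-0.001   0.0004 -0.0014] F [ 0.9 -0.2 -1. ] op 0.0305
[0.0014, -0.0003, 0.001] 0.0
pos [ 0.494  -0.0231  0.0079] toolx [ 0.1032 -0.0191 -0.9945] tilt/deg 6.03 in-tool needed [ 0.0013 -0.0003  0.0011]
```

play_rows(
  moves=[
    [[0.001,0,0.001,0,-0.5],[0.001,0,0,0,-0.5],[0,0,0,0,-0.5],[0,0,0,0,-0.2],[0,0,0,0,0],[0,0,0,0,0.1],[0,0,0,0,0.1],[-0.005,0,0,0,0.1],[-0.01,0,0,0,0.1],[-0.015,0,0,0,0.1]],
  ],
)

```text
time: 68.5
tool_pos: [0.4892, -0.0223, 0.0365]
tool_rot: [3.016, 1.468, -0.183]
contact_force: [0.4, -0.1, 0.2]
opening: 0.0507
```

play_rows(
  moves=[
    [[-0.02,0,0,0,0.3],[-0.025,0,0,0,0.3],[-0.02,-0.008,0.003,0,0.3],[-0.015,-0.016,0.006,0,0.3],[0,-0.025,0.01,0,0.3],[0,-0.025,0.01,0,0.3],[0,-0.025,0.01,0,0.3],[0,-0.025,0.01,0,0.3],[0,-0.025,0.01,0,0.3],[0,-0.025,0.01,0,0.3]],
  ],
)

```text
time: 69.5
tool_pos: [0.4235, 0.1601, 0.1206]
tool_rot: [3.035, 1.452, -0.171]
contact_force: [-0.1, -1.1, -0.0]
opening: 0.0598
```

```bash
python3 -c "
from st import *
st((.393,.2749,.1),-94.1)
"
```

```text
yaw -93.74 turn 0.36 shift [-0.0305  0.1148 -0.0206] F [-0.1 -1.1 -0. ] op 0.0598
[0.0206, -0.1126, 0.038] 0.36
pos [0.4235 0.1601 0.1206] toolx [ 0.117  -0.0202 -0.9929] tilt/deg 6.82 in-tool needed [ 0.0146 -0.1128  0.04  ]
```

play_rows(
  moves=[
    [[0,-0.02,0.007,0,0.3],[0,-0.02,0.007,0,0.3],[0,-0.02,0.006,0,0.3],[0,-0.018,0.005,0,0.3],[0,-0.012,0.003,0,0.3],[0,-0.006,0.001,0,0.3],[0,0,0,0,0.3],[0,0,0,0,0.3],[0,0,0,0,0.3],[0,0,0,0,0.3]],
  ],
)

```text
time: 70.5
tool_pos: [0.3982, 0.2632, 0.1222]
tool_rot: [3.06, 1.446, -0.143]
contact_force: [0.7, 0.4, 0.4]
opening: 0.0597
```

```bash
python3 -c "
from st import *
st((.3948,.2748,.011),-94.1)
look('w29')
"
```

```text
yaw -93.55 turn 0.55 shift [-0.0034  0.0116 -0.1112] F [0.7 0.4 0.4] op 0.0597
[0.1112, -0.0114, 0.0041] 0.55
pos [0.3982 0.2632 0.1222] toolx [ 0.123  -0.0178 -0.9923] tilt/deg 7.14 in-tool needed [ 0.1097 -0.0125  0.0178]
```

View pics/w29.png

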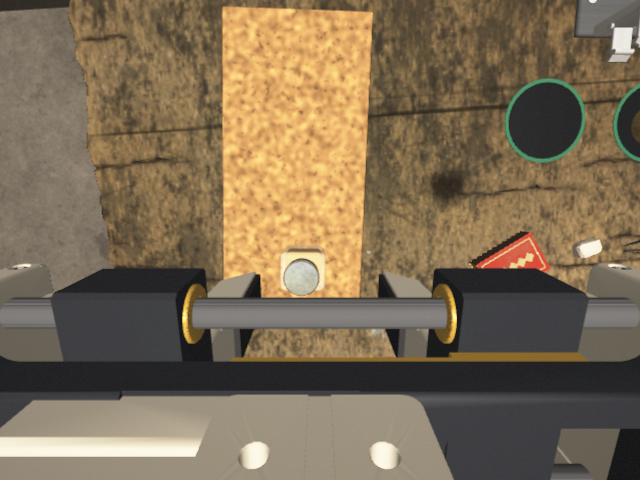

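play_rows(
  moves=[
    [[0.004,-0.005,0.005,0.3,0.3],[0.008,-0.005,0.005,0.2,0.3],[0.01,-0.003,0.005,0,0.3],[0.012,0,0.002,0,0.3],[0.012,0,0.001,0,0.3],[0.012,0,0,0,0.3],[0.008,0,0,0,0.3],[0,0,0,0,0.3],[0,0,0,0,0.3],[0,0,0,0,0.3]],
  ],
)

```text
time: 71.55
tool_pos: [0.3851, 0.2775, 0.0464]
tool_rot: [3.044, 1.451, -0.167]
contact_force: [0.0, 0.0, 0.5]
opening: 0.0594
```

```bash
python3 -c "
from st import *
st((.3948,.2748,.013),-94.1)
look('w30')
"
```

```text
yaw -94.05 turn 0.05 shift [ 0.0097 -0.0027 -0.0334] F [0.  0.  0.5] op 0.0594
[0.0334, 0.002, -0.0098] 0.05
pos [0.3851 0.2775 0.0464] toolx [ 0.118  -0.0199 -0.9928] tilt/deg 6.87 in-tool needed [ 0.0344  0.0016 -0.0058]
```

View pics/w30.png

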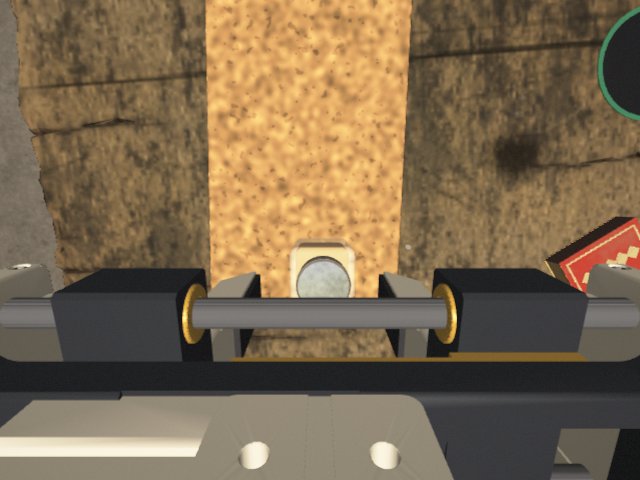

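play_rows(
  moves=[
    [[0.005,0.001,-0.002,0,0.3],[0.008,0,-0.002,0,0.3],[0.008,0,-0.001,0,0.3],[0.006,0,0,0,0.3],[0.004,0,0,0,0.3],[0.001,0,0,0,0.3],[0,0,0,0,0.3],[0,0,0,0,0.3],[0,0,0,0,0.3],[0,0,0,0,0.3]],
  ],
)

```text
time: 72.6
tool_pos: [0.3955, 0.2757, 0.0136]
tool_rot: [3.058, 1.449, -0.154]
contact_force: [0.7, -0.8, 0.1]
opening: 0.0598
```

```bash
python3 -c "
from st import *
st((.3948,.2748,.013),-94.1)
"
```

```text
yaw -94.08 turn 0.02 shift [-0.0007 -0.0009 -0.0006] F [ 0.7 -0.8  0.1] op 0.0598
[0.0006, 0.0009, 0.0007] 0.02
pos [0.3955 0.2757 0.0136] toolx [ 0.1203 -0.0186 -0.9926] tilt/deg 6.99 in-tool needed [0.0005 0.0009 0.0007]
```

play_rows(
  moves=[
    [[0,0.001,0,0,0.3],[0,0,0,0,0.1],[0,0,0,0,-0.1],[0,0,0,0,-0.3],[0,0,0,0,-0.5],[0,0,0,0,-0.5],[0,0,0,0,-0.5],[0,0,0,0,-0.5],[0,0,0,0,-0.5],[0,0,0,0,-0.5]],
  ],
  grip_force=20,
)

```text
time: 73.6
tool_pos: [0.3957, 0.2748, 0.0141]
tool_rot: [3.064, 1.448, -0.148]
contact_force: [-0.3, -0.3, 1.0]
opening: 0.0338
```

play_rows(
  moves=[
    [[-0.01,0,0,0,-0.5],[-0.015,0,0,0,-0.5],[-0.015,0,0,0,-0.5],[-0.015,0,0,0,-0.5],[-0.01,0.01,-0.004,0,-0.5],[-0.005,0.018,-0.008,0,-0.5],[0,0.02,-0.01,0,-0.5],[0,0.02,-0.01,0,-0.5],[0,0.02,-0.01,0,-0.5],[0,0.02,-0.01,0,-0.5]],
  ],
)

```text
time: 74.6
tool_pos: [0.4306, 0.1602, 0.0983]
tool_rot: [3.062, 1.447, -0.144]
contact_force: [-0.0, 0.4, -0.7]
opening: 0.0344
```

```bash
python3 -c "
from st import *
st((.4989,.0666,.09),-93.65)
"
```

```text
yaw -93.72 turn -0.07 shift [ 0.0683 -0.0936 -0.0083] F [-0.   0.4 -0.7] op 0.0344
[0.0083, 0.0889, -0.0742] -0.07
pos [0.4306 0.1602 0.0983] toolx [ 0.1219 -0.0177 -0.9924] tilt/deg 7.08 in-tool needed [ 0.0182  0.0888 -0.0725]
```

play_rows(
  moves=[
    [[0.002,0.018,-0.014,0,-0.5],[0.002,0.018,-0.014,0,-0.5],[0.002,0.016,-0.014,0,-0.5],[0.002,0.012,-0.01,0,-0.5],[0.002,0.008,-0.006,0,-0.5],[0,0.004,-0.003,0,-0.5],[0,0,0,0,-0.5],[0,0,0,0,-0.5],[0,0,0,0,-0.5],[0,0,0,0,-0.5]],
  ],
)

```text
time: 75.6
tool_pos: [0.4874, 0.0715, 0.0992]
tool_rot: [3.057, 1.448, -0.152]
contact_force: [0.4, -0.1, -0.4]
opening: 0.0341
```

```bash
python3 -c "
from st import *
st((.4989,.0666,.0105),-93.65)
look('w31')
"
```

```text
yaw -93.9 turn -0.25 shift [ 0.0115 -0.0049 -0.0887] F [ 0.4 -0.1 -0.4] op 0.0341
[0.0887, 0.0041, -0.0118] -0.25
pos [0.4874 0.0715 0.0992] toolx [ 0.1214 -0.0186 -0.9924] tilt/deg 7.06 in-tool needed [ 0.0895  0.0031 -0.0008]
```

View pics/w31.png

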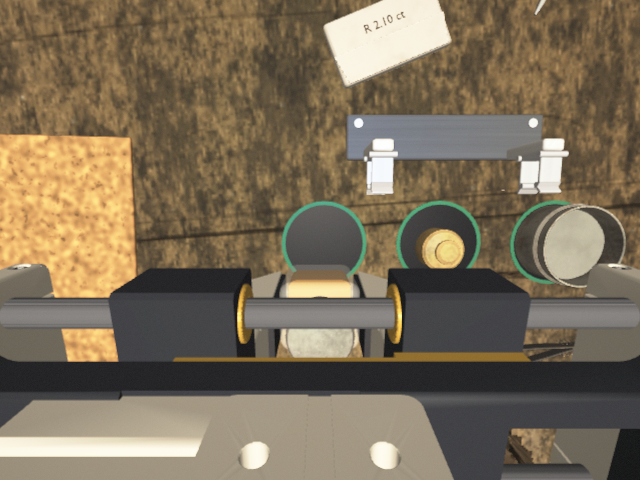

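play_rows(
  moves=[
    [[0.006,0.002,0,-0.2,-0.5],[0.012,0.001,0,0,-0.5],[0.012,0,0,0,-0.5],[0.012,0,0,0,-0.5],[0.012,0,0,0,-0.5],[0.01,0,0,0,-0.5],[0.006,0,0,0,-0.5],[0.003,0,0,0,-0.5],[0,0,0,0,-0.5],[0,0,0,0,-0.5]],
  ],
)

```text
time: 76.65
tool_pos: [0.4961, 0.0681, 0.0222]
tool_rot: [3.053, 1.447, -0.148]
contact_force: [-1.2, -0.1, -0.8]
opening: 0.034
```

```bash
python3 -c "
from st import *
st((.4989,.0666,.0105),-93.65)
"
```

```text
yaw -93.44 turn 0.21 shift [ 0.0028 -0.0015 -0.0117] F [-1.2 -0.1 -0.8] op 0.034
[0.0117, 0.0013, -0.0028] 0.21
pos [0.4961 0.0681 0.0222] toolx [ 0.1218 -0.0182 -0.9924] tilt/deg 7.07 in-tool needed [ 0.012   0.0012 -0.0014]
```

play_rows(
  moves=[
    [[0.004,0.001,-0.001,0.2,-0.5],[0.004,0,0,0,-0.5],[0.002,0,0,0,-0.5],[0.001,0,0,0,-0.5],[0,0,0,0,-0.5],[0,0,0,0,-0.5],[0,0,0,0,-0.5],[0,0,0,0,-0.5],[0,0,0,0,-0.5],[0,0,0,0,-0.5]],
  ],
)

```text
time: 77.65
tool_pos: [0.4995, 0.0667, 0.0119]
tool_rot: [3.06, 1.444, -0.145]
contact_force: [0.5, -0.3, -1.0]
opening: 0.0341
```

```bash
python3 -c "
from st import *
st((.4989,.0666,.0101),-93.65)
look('w32');look('s32',(220,170,420,310),4,'scene')
"
```

```text
yaw -93.66 turn -0.01 shift [-0.0006 -0.0001 -0.0018] F [ 0.5 -0.3 -1. ] op 0.0341
[0.0018, 0.0002, 0.0006] -0.01
pos [0.4995 0.0667 0.0119] toolx [ 0.1247 -0.0182 -0.992 ] tilt/deg 7.24 in-tool needed [0.0017 0.0001 0.0008]
```

View pics/s32.png

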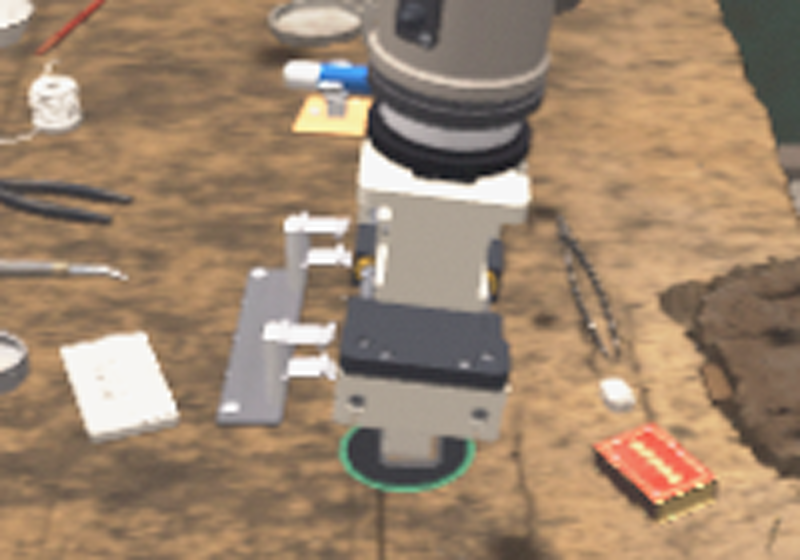

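play_rows(
  moves=[
    [[0.001,0,0.0005,0,-0.5],[0.001,0,0,0,-0.5],[0,0,0,0,-0.5],[0,0,0,0,-0.5],[0,0,0,0,-0.5],[0,0,0,0,-0.5],[0,0,0,0,-0.5],[0,0,0,0,-0.5],[0,0,0,0,-0.5],[0,0,0,0,-0.5]],
  ],
)

```text
time: 78.75
tool_pos: [0.4993, 0.0667, 0.0101]
tool_rot: [3.06, 1.444, -0.145]
contact_force: [-0.6, -0.4, 0.4]
opening: 0.0335
```

play_rows(
  moves=[
    [[0,0,0,0,-0.2],[0,0,0,0,0],[0,0,0,0,0.2],[0,0,0,0,0.3],[0,0,0,0,0.3],[-0.005,0,-0.0005,0,0.3],[-0.01,0,-0.001,0,0.3],[-0.015,0,-0.0015,0,0.3],[-0.02,0,-0.002,0,0.3],[-0.02,0,-0.002,0,0.3]],
  ],
)

```text
time: 79.75
tool_pos: [0.4959, 0.0676, 0.0825]
tool_rot: [3.056, 1.449, -0.149]
contact_force: [-0.3, 0.3, -0.9]
opening: 0.0594
```

play_rows(
  moves=[
    [[-0.02,0,0,0,0.3],[-0.02,0,0,0,0.3],[-0.015,0,0,0,0.3],[-0.01,-0.005,0.005,0,0.3],[0,-0.02,0.01,0,0.3],[0,-0.025,0.01,0,0.3],[0,-0.025,0.01,0,0.3],[0,-0.025,0.01,0,0.3],[0,-0.025,0.01,0,0.3],[0,-0.01,0.005,0,0.3]],
  ],
)

```text
time: 80.75
tool_pos: [0.4347, 0.2121, 0.1501]
tool_rot: [3.076, 1.437, -0.133]
contact_force: [-0.7, 1.4, 0.6]
opening: 0.0593
```

play_rows(
  moves=[
    [[0,-0.02,0.02,0,0.3],[0,-0.02,0.02,0,0.3],[0,-0.02,0.02,0,0.3],[0,-0.01,0.01,0,0.3],[0,0,0,0,0.3],[0,0,0,0,0.3],[0,0,0,0,0.3],[0,0,0,0,0.3],[0,0,0,0,0.3],[0,0,0,0,0.3]],
  ],
)

```text
time: 81.75
tool_pos: [0.3653, 0.2893, 0.1417]
tool_rot: [3.077, 1.437, -0.132]
contact_force: [-0.3, -0.9, 0.5]
opening: 0.06
```

```bash
python3 -c "
from st import *
print(robot.observe()['tool_pos'],robot.observe()['contact_force'])
look('s33',(220,150,420,300),4,'scene');look('t33',(240,180,480,300),3.3,'top');look('s33f',None,1,'scene')
"
```

```text
[0.3653437  0.28933593 0.14171265] [-0.3484719  -0.90517973  0.5078393 ]
```

View pics/s33.png

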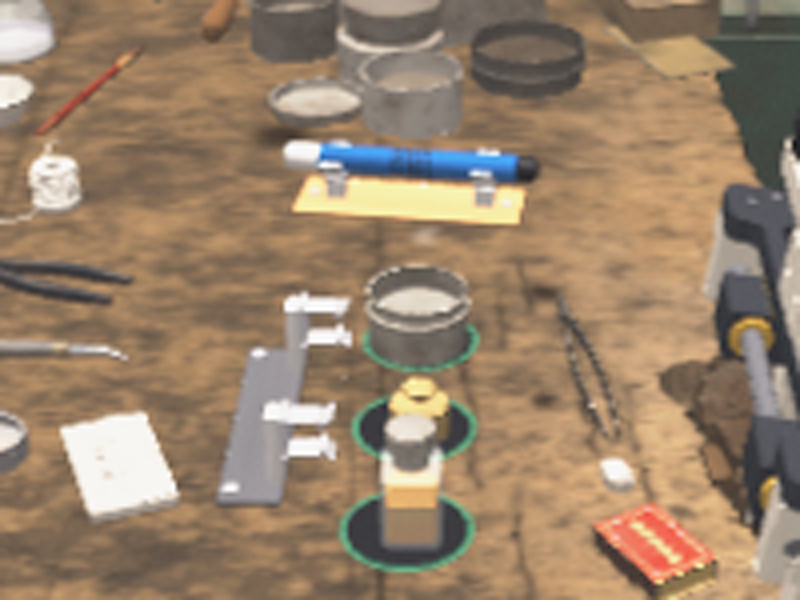

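View pics/t33.png

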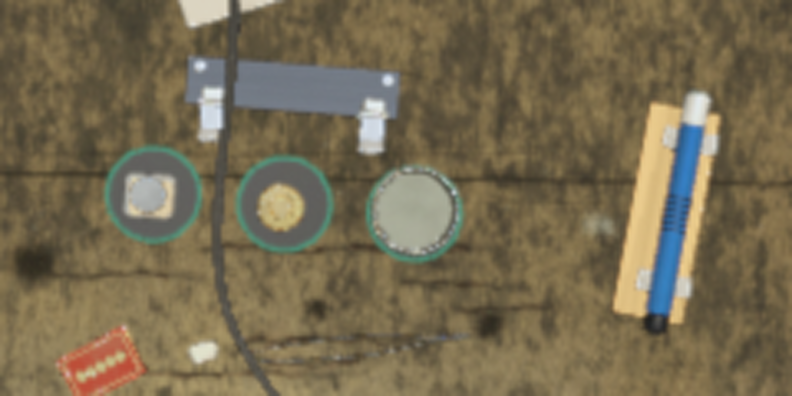

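```bash
python3 - <<'E'
from st import *
k=robot.get_calibration("top")
f=lambda u,v,z:bp(k,(240+u/3.3,180+v/3.3),z)
a,b=f(698,92,.033),f(655,333,.033);m=(a+b)/2;B=np.array([f(653,102,.004),f(720,114,.004),f(683,324,.004),f(614,311,.004)]);c=B.mean(0)
e=((B[0]+B[1])-(B[2]+B[3]))[:2];e/=np.linalg.norm(e);d=(m-c)[:2]
print("len",np.linalg.norm(a-b),"along",d@e,"across",d@[-e[1],e[0]],"ang",np.degrees(np.arctan2((a-b)[1],(a-b)[0])-np.arctan2(e[1],e[0])))
# image shift before/after of objects in scene view
s0=cv2.imread("pics/scene0.png");s1=cv2.imread("pics/s33f.png")
for n,(x0,y0,x1,y1) in {"tin":(308,212,342,245),"vial":(312,255,334,295),"weight":(316,243,334,253)}.items():
    t=s0[y0:y1,x0:x1];w=s1[y0-8:y1+8,x0-8:x1+8];r=cv2.matchTemplate(w,t,cv2.TM_CCOEFF_NORMED);_,mx,_,l=cv2.minMaxLoc(r);print(n,round(mx,3),np.array(l)-8)
E
```

```text
len 0.16890055773568088 along -0.0007762220373094364 across 0.0009508984763922071 ang 0.15132166365493044
tin 0.975 [0 0]
vial 0.986 [0 0]
weight 0.973 [0 0]
```

All three are back within a pixel and upright, and the torch sits within about 1 mm of the rest's centre. The gripper is clear of everything, so I'm handing in.

```bash
python3 -c "
from cell import robot
print(robot.hand_in())"
```

```text
the job is handed in; nothing more can be done
None
```

The job is done and handed in at about 82 s of the 141 s allowed. I moved the vial, the weight and the tin onto the cork mat. Then I pulled the torch level out of its clips and laid it in the rest while they waited. After that I put the tin, the weight and the vial back on their starting spots.

**Last checks, before handing in:**
- **Torch:** seen from the top camera, it lies about 1 mm off the rest's centre both along and across, and about 0.2° off its axis. An earlier check with the wrist and top cameras put it up to 3.5 mm off along the rest, so those readings disagree slightly.
- **Tin, vial and weight:** all three stand upright. In the scene camera, comparing each with its starting picture showed no shift (0 pixels, match 0.97–0.99).
- **Gripper:** open and clear of everything; every force I read between moves was under about 2.5 N.

**Two oddities along the way:**
- **Tool tilt:** it crept from 0.3° to about 7.5° over the run because the moves cannot correct it. I let for this in each grasp and placing, and set the last two things down with slower moves.
- **Hanging cable:** the cable over the bench turned out not to be solid; the arm passed through it with no force reading.

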